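Condiments back on their own drip dishes

TASK

So that they leave no rings on the white quartz, put the four condiment containers away, each standing upright inside the rubber drip dish whose shape and size matches its foot: the amber bottle in the large round dish, the green bottle in the square one, the yellow tin in the oblong one and the small chilli jar in the small round one. The green bottle and the tin should sit square in their dishes, and everything should be set down gently, not dropped. Knock nothing over, and leave the teal bowl and the glass canister where they stand.

Things in the scene. Friction and masses are not known exactly. Their poses are not given: they have to be found in the camera images.
- fish_sauce: Amber round sauce bottle with a cream label and a red screw cap, standing upright. Body 60 mm diameter up to 95 mm, shoulder to 124 mm, neck 28 mm diameter, cap 31 mm diameter from 137 mm to the top at 165 mm; 0.27 to 0.5 kg. It can be lifted by the cap. Origin: centre of its underside, z up the container's axis.
- oil: Green square oil bottle with a paper label and a black screw cap, standing upright. Body 52 x 52 mm, 98 mm high, shoulder to 109 mm, neck 26 mm diameter, cap 30 mm diameter from 123 mm to the top at 150 mm; 0.24 to 0.46 kg. It can be lifted by the cap. Origin: centre of its underside, z up the container's axis. x and y are square to its sides.
- tin: Yellow oblong spice tin with a red band and a steel press lid, standing upright. Body 70 mm long (its x) by 34 mm wide (its y), 84 mm high; the lid, 60 x 27 mm, stands 8 mm above it (top at 92 mm); 0.11 to 0.21 kg. Grip it across its 34 mm width. Origin: centre of its underside, z up the container's axis.
- chilli: Small round red chilli jar with a white screw lid, standing upright. Body 42 mm diameter, lid 44 mm diameter from 49 mm to the top at 64 mm; 0.08 to 0.14 kg. Origin: centre of its underside, z up the container's axis.
- dish_large_round: Dark grey rubber drip dish that clings to the worktop (it does not move). Floor 3 mm thick, rim 7 mm wide and 8 mm high. Large round: 92 mm outside, 78 mm across inside the rim. For the amber bottle. Origin: centre of its underside on the worktop, z up.
- dish_square: Dark grey rubber drip dish that clings to the worktop (it does not move). Floor 3 mm thick, rim 7 mm wide and 8 mm high. Square: 84 x 84 mm outside, 70 x 70 mm inside the rim. For the green bottle. Origin: centre of its underside on the worktop, z up. x and y are square to its sides.
- dish_oblong: Dark grey rubber drip dish that clings to the worktop (it does not move). Floor 3 mm thick, rim 7 mm wide and 8 mm high. Oblong: 102 mm (its x) by 66 mm (its y) outside, 88 x 52 mm inside the rim. For the yellow tin. Origin: centre of its underside on the worktop, z up.
- dish_small_round: Dark grey rubber drip dish that clings to the worktop (it does not move). Floor 3 mm thick, rim 7 mm wide and 8 mm high. Small round: 73 mm outside, 59 mm across inside the rim. For the chilli jar. Origin: centre of its underside on the worktop, z up.
- bowl: Teal ceramic bowl, loose, 136 mm across the rim, 62 mm high, empty. Not part of the job: leave it. Origin: centre of its underside on the worktop, z up.
- canister: Glass canister with a pale content and a bamboo lid, loose, 94 mm diameter, 102 mm high. Not part of the job: leave it. Origin: centre of its underside on the worktop, z up.
Things that resemble listed ones, but are neither listed nor needed, are in the scene too. Leave any blue or purple look-alike of the chilli alone.

How it is judged (in metres and radians):
At the end, for the whole second after the job is handed in: Each container released, at rest, upright (0.07 rad), on its own dish's floor (foot under 5.5 mm over dish underside), centre within 14 mm of dish's; green bottle (any quarter turn) and tin (either way round) square to their dishes within 0.26 rad; bowl and canister within 20 mm of their starts (horizontal distance between fish_sauce and dish_large_round below 0.014 m and z of fish_sauce in the frame of dish_large_round below 0.0055 m and angle between each of fish_sauce, oil, tin, chilli's own z axis and vertical below 0.07 rad and linear speed of each of fish_sauce, oil, tin, chilli below 0.02 m/s and angular speed of each of fish_sauce, oil, tin, chilli below 0.2 rad/s and horizontal distance between oil and dish_square below 0.014 m and z of oil in the frame of dish_square below 0.0055 m and horizontal distance between tin and dish_oblong below 0.014 m and z of tin in the frame of dish_oblong below 0.0055 m and horizontal distance between chilli and dish_small_round below 0.014 m and z of chilli in the frame of dish_small_round below 0.0055 m and (angle between the x axis of oil and the x axis of dish_square, either way round below 0.26 rad or angle between the x axis of oil and the y axis of dish_square, either way round below 0.26 rad) and angle between the x axis of tin and the x axis of dish_oblong, either way round below 0.26 rad and distance of each of bowl, canister from where it was at the start of the episode below 0.02 m); the robot touches nothing.
It fails at once if a container is knocked over or tipped more than 0.7 rad (angle between any of fish_sauce, oil, tin, chilli's own z axis and vertical above 0.7 rad).
It fails at once if a container is dropped: let go of and falling faster than 0.45 m/s (about 10 mm of free fall) ((contact force between fish_sauce and the fingers below 0.05 N and linear speed of fish_sauce above 0.45 m/s) or (contact force between oil and the fingers below 0.05 N and linear speed of oil above 0.45 m/s) or (contact force between tin and the fingers below 0.05 N and linear speed of tin above 0.45 m/s) or (contact force between chilli and the fingers below 0.05 N and linear speed of chilli above 0.45 m/s)).
It fails at once if a container is slammed into its dish (contact force above 60 N) (contact force between fish_sauce and dish_large_round above 60 N or contact force between oil and dish_square above 60 N or contact force between tin and dish_oblong above 60 N or contact force between chilli and dish_small_round above 60 N).
It fails at once if the bowl or the canister is shifted by more than 20 mm (distance of any of bowl, canister from where it was at the start of the episode above 0.02 m).
It also fails if it takes over 115 s, if anything falls off the work surface, if the arm or the gripper's body presses on something with over 40 N, if the wrist force passes 120 N, or if a joint passes its speed limit or range.

ROBOT

A 6-joint arm with a two-finger parallel gripper is mounted at the origin on the work surface. World frame = base frame: x ahead of the robot, y to its left, z up, the work surface at z = 0. Lengths are in m, angles in degrees, forces in N, time in s.
With the tool pointing down it reaches from about 0.35 to 0.875 m from the base axis. Payload 4.2 kg.
Tool frame: the origin (TCP) lies midway between the tips of the shut fingers; the grasp point (between the pads) lies 19 mm behind it; z points along the fingers, y is the line along which they close (so a half turn about z gives the same grasp; the last joint's range is limited). The gripper opens to 87 mm and grips with 3 to 60 N. Pads are 19 mm wide; open, the fingers measure 117 mm over their backs; the gripper's body (75 mm by 190 mm) begins 51 mm behind the grasp point.
Start: joints at [80.821, 22.042, 0.453, 0, -68.411, -14.817], TCP at [0.254, 0.571, 0.223] pointing down, gripper open.
Joint ranges: [-179.83, 179.83], [-69.29, 118.12], [-61.27, 80.66], [-181.25, 117.63], [-171.15, -9.14], [-177.46, 177.46]. Speed limits (degrees/s): [159.86, 159.86, 180, 180, 180, 180].

INTERFACE

Orientations are given as a 3x3 rotation matrix whose columns are the frame's x, y, z axes.
In Python, from station import * gives the robot as it stands. The module is installed in compiled form; this text tells all that it offers.
- The arm moves only by the tool servo_tool, never from a script. Its argument "deltas" is a list of rows, each an object of numbers: "tx", "ty", "tz": the shift along the tool's x, y, z in mm; "ax", "ay", "az": the turn, a rotation vector about the tool's x, y, z in rad; "claw": the finger opening in mm, from 0 to 87. In form: [{"tx": .., "ty": .., "tz": .., "ax": .., "ay": .., "az": .., "claw": ..}, ...]. A call has 1 to 12 rows; each row is the pose to reach, as a shift and turn from the pose commanded when the call began, along the tool's axes at that moment; what a row does not reach only later rows make up. A row lasts 1/12 s, in which the tool goes at most 41.7 mm and 7.16 degrees, less where a joint would pass 70% of its speed; a pose out of reach is approached as far as the arm can. A call with a gripper value outside its range is refused whole. The fingers move at their own pace and stop on an object; the grip force is fixed at half the most. Time passes only in rows, so rows that repeat a pose let the fingers close. It gives the time, the measured TCP pose, the force, the opening and the grip force at its end, in the units of the state.
- sense(): the state, without advancing time (a new reading comes with each control period).
- capture(name): name is "scene" or "top" or "wrist"; returns the picture (400x640x3 uint8, blue, green, red); there is no depth.
- calibration(name): a dict with "fx", "fy", "cx", "cy" (pixels), "dist" ([k1, k2, p1, p2, k3] as OpenCV has them; the pictures are not rectified), "cam_to_world" (4x4, takes a point from camera to world coordinates); the wrist camera has in their place "hand_eye" (4x4, takes a point from camera to tool coordinates, whose origin is the TCP and whose axes are the flange's). Camera axes: x right, y down, z forward; pixel columns grow to the right and rows downward; lengths in m; the calibration is good to about 2 mm. A picture is of the moment at which its call begins: read the wrist's pose just before it. calibration takes no time and is no camera call.
- finish_job(): hands the job in; it is judged then, once.
Trained networks look in the newest picture that a camera, given by its name, has taken for a name from the list of things; names that differ only in an ending like _2 or _b are one class to them, and where a whole thing is asked for, a point or a joint stands for the part that bears it (a point fixed in the world has none). Each returns a list of dicts, best first, with "confidence" (0 to 1); they miss things now and then, are a little off and sometimes report something else, mostly with a low value. They report only what shows in the picture. A call takes as long as a camera call. They do not tell look-alikes from the thing itself.
- recognise(label, camera): "xyz" ([x, y, z] in m, in the coordinates of the camera as it stood for that picture, good to about 4 mm: the middle of the surface that is visible of it).
- trace(label, camera): "mask" (400x640 bool, what is visible of it).
The state is a dict: "time_s": time; "joints": joint angles; "joint_velocities": joint speeds; "effort": joint torques, N m; "tcp_pos": TCP position; "ee_rot": TCP orientation; "wrist_force": force on the tool from outside, world axes, zero at the start; "moment": the same for the moment, N m; "gripper_width": opening from 0.0 (shut) to 1.0 (fully open); "gripper_force": force on a finger pad.
Only numpy, scipy, OpenCV 4.12 (cv2) and the standard library are available. Lean on these libraries where they do the work, as an engineer would, in place of code of your own. Each camera call takes 0.05 s, during which the arm holds its last target. There are 200 camera calls.

## Working session

There is one attempt and no reset: what is moved stays moved. The work goes in short steps, Python scripts to look and compute and a tool call to move; the robot and the scene stay as the last step left them, time stands still between calls to the robot, and variables do not carry over. Pictures are saved under pics/ and viewed, at most 14 in all, crops included, and the job is handed in when it is done.

Besides the shell and the picture viewer there is one more tool, called after "Call:" in YAML: its name, and indented under it one key for each argument. servo_tool: Moves the arm, as the interface text tells. Its arguments: {"type":"object","properties":{"deltas":{"type":"array","items":{"type":"object","properties":{"tx":{"type":"number"},"ty":{"type":"number"},"tz":{"type":"number"},"ax":{"type":"number"},"ay":{"type":"number"},"az":{"type":"number"},"claw":{"type":"number"}}}}},"required":["deltas"]}

```bash
mkdir -p pics
cat > h.py <<'E'
from station import *
import numpy as np, cv2
def cam(n):
    c=calibration(n); K=np.array([[c['fx'],0,c['cx']],[0,c['fy'],c['cy']],[0,0,1]]); return c,K,np.array(c['dist'],float)
def T(n):
    c=calibration(n)
    if 'cam_to_world' in c: return np.array(c['cam_to_world'])
    s=sense(); M=np.eye(4); M[:3,:3]=s['ee_rot']; M[:3,3]=s['tcp_pos']; return M@np.array(c['hand_eye'])
def px2w(n,uv,z,M=None):
    c,K,d=cam(n); M=T(n) if M is None else M
    p=cv2.undistortPoints(np.array(uv,float).reshape(-1,1,2),K,d).reshape(-1,2)
    r=np.c_[p,np.ones(len(p))]@M[:3,:3].T; o=M[:3,3]
    return o+r*((z-o[2])/r[:,2])[:,None]
def w2px(n,P,M=None):
    c,K,d=cam(n); M=T(n) if M is None else M; W=np.linalg.inv(M)
    r,_=cv2.Rodrigues(W[:3,:3]); return cv2.projectPoints(np.array(P,float).reshape(-1,1,3),r,W[:3,3],K,d)[0].reshape(-1,2)
E
python3 - <<'E'
from h import *
np.set_printoptions(precision=3,suppress=True)
for n in ['scene','top']:
    cv2.imwrite(f'pics/{n}0.png',capture(n)); M=T(n); print(n,M)
    for l in ['fish_sauce','oil','tin','chilli','dish_large_round','dish_square','dish_oblong','dish_small_round','bowl','canister']:
        for r in recognise(l,n):
            if r['confidence']>.3: p=M@np.r_[r['xyz'],1]; print(l,round(r['confidence'],2),p[:3],w2px(n,p[:3])[0])
print(sense()['tcp_pos'],sense()['ee_rot'],sense()['time_s'])
E
```

```text
scene [[ 0.375  0.767 -0.52   1.184]
 [ 0.927 -0.303  0.221 -0.23 ]
 [ 0.011 -0.565 -0.825  0.962]
 [ 0.     0.     0.     1.   ]]
fish_sauce 0.57 [0.421 0.255 0.094] [388.287 102.465]
oil 0.75 [ 0.434 -0.303  0.088] [166.264 173.673]
tin 0.71 [0.502 0.118 0.077] [350.643 145.293]
chilli 0.75 [ 0.392 -0.119  0.056] [241.268 146.096]
chilli 0.67 [ 0.503 -0.019  0.06 ] [295.884 167.045]
chilli 0.66 [ 0.482 -0.115  0.057] [253.621 173.223]
dish_large_round 0.64 [0.628 0.103 0.004] [364.691 205.866]
dish_square 0.67 [ 0.617 -0.081  0.001] [288.499 227.868]
dish_square 0.47 [0.503 0.119 0.077] [351.186 145.614]
dish_oblong 0.64 [0.597 0.292 0.   ] [429.087 173.606]
dish_small_round 0.82 [ 0.592 -0.339  0.005] [174.509 254.533]
bowl 0.8 [0.743 0.249 0.033] [446.141 218.637]
canister 0.71 [ 0.78  -0.245  0.107] [232.026 295.782]
canister 0.33 [0.743 0.253 0.032] [447.649 218.341]
top [[-0.006 -0.992  0.123  0.434]
 [-1.     0.007  0.007 -0.016]
 [-0.008 -0.123 -0.992  1.086]
 [ 0.     0.     0.     1.   ]]
fish_sauce 0.98 [0.402 0.26  0.11 ] [204.802 262.776]
fish_sauce 0.72 [0.598 0.288 0.001] [207.447 190.678]
oil 0.88 [ 0.413 -0.291  0.096] [426.609 256.669]
oil 0.48 [ 0.585 -0.339  0.002] [432.003 193.465]
tin 0.65 [0.47  0.125 0.084] [260.892 234.971]
chilli 0.73 [ 0.459 -0.115  0.06 ] [354.658 239.142]
chilli 0.7 [ 0.5   -0.201  0.066] [387.804 223.005]
chilli 0.58 [ 0.377 -0.117  0.064] [355.986 271.36 ]
chilli 0.5 [ 0.482 -0.011  0.063] [314.42  230.628]
dish_large_round 0.75 [0.617 0.1   0.001] [274.519 183.483]
dish_square 0.82 [ 0.608 -0.078  0.003] [338.326 185.778]
dish_oblong 0.83 [0.6   0.29  0.002] [206.74  189.918]
dish_small_round 0.98 [ 0.584 -0.34   0.002] [432.355 193.823]
canister 0.7 [ 0.753 -0.238  0.1  ] [401.249 124.081]
[0.254 0.571 0.223] [[ 0.914 -0.407 -0.   ]
 [-0.407 -0.914  0.   ]
 [-0.    -0.    -1.   ]] 1.1
```

View pics/top0.png

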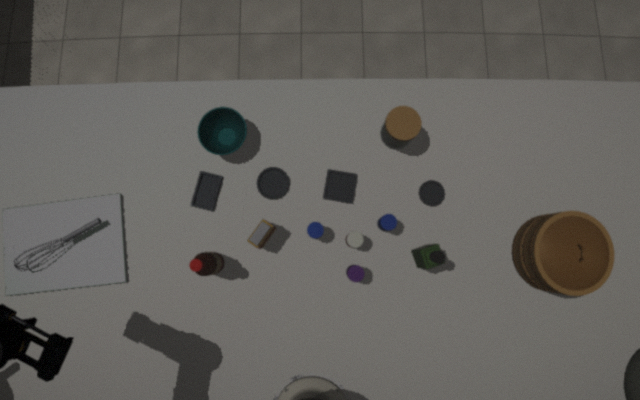

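View pics/scene0.png

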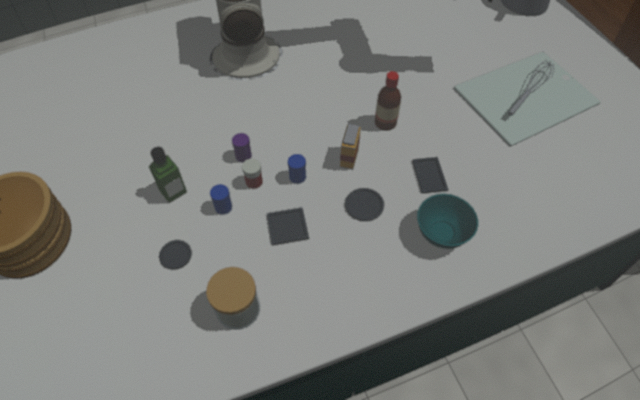

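Top view: chilli is the white lid at (355,240), with blue at (316,230) and (388,222) and purple at (356,272). Fish cap is at (195,266), oil at (430,257), tin at (262,234). The dishes are at (273,183), (340,186), (207,190) and (432,193). Next I'll fit the dish outlines and look at an enlarged crop.

Run:
```python
from h import *
np.set_printoptions(precision=4,suppress=True)
for n in ['top','scene']:
    im=capture(n)
    if n=='top': cv2.imwrite('pics/topcrop.png',cv2.resize(im[165:285,180:460],None,fx=2.85,fy=2.85,interpolation=cv2.INTER_CUBIC))
    for l in ['dish_large_round','dish_square','dish_oblong','dish_small_round']:
        r=trace(l,n)[0]; m=r['mask'].astype(np.uint8)
        cs=max(cv2.findContours(m,cv2.RETR_EXTERNAL,cv2.CHAIN_APPROX_NONE)[0],key=cv2.contourArea)
        P=px2w(n,cs.reshape(-1,2),.006)[:,:2]
        (c,s,a)=cv2.minAreaRect((P*1000).astype(np.float32))
        print(n,l,round(r['confidence'],2),np.array(c),np.array(s),round(a,1))
    for l in ['fish_sauce','oil','tin','chilli']:
        for r in trace(l,n):
            ys,xs=np.nonzero(r['mask']); print(n,l,round(r['confidence'],2),len(xs),xs.min(),xs.max(),ys.min(),ys.max(),im[r['mask']].mean(0))
print(sense()['time_s'],cam('wrist')[0])
```

```text
top dish_large_round 0.66 [616.6131 104.2267] [91.7859 88.4724] 45.1
top dish_square 0.71 [607.5032 -82.1519] [88.5385 85.9422] 78.3
top dish_oblong 0.75 [596.0162 290.049 ] [ 68.8433 103.2039] 75.0
top dish_small_round 0.76 [ 587.407 -337.633] [67.7257 64.4802] 89.6
top fish_sauce 0.8 681 190 223 251 275 [29.4567 32.3686 50.9736]
top oil 0.89 646 412 444 243 268 [34.0728 43.4923 38.4567]
top tin 0.92 466 248 275 220 248 [65.1373 71.3026 76.4206]
top chilli 0.82 273 377 396 214 230 [76.8022 46.4249 38.6923]
top chilli 0.71 254 307 324 222 239 [84.8425 52.7559 43.9173]
top chilli 0.57 236 346 363 231 247 [101.4322 108.4788 109.2839]
scene dish_large_round 0.62 [624.4664 104.266 ] [91.1958 91.9099] 15.4
scene dish_square 0.92 [614.0243 -81.6159] [82.7072 87.5239] 79.8
scene dish_oblong 0.88 [603.5512 290.4237] [ 72.5797 108.2833] 74.5
scene dish_small_round 0.92 [ 592.3237 -338.2329] [77.3665 72.2543] 4.7
scene fish_sauce 0.78 1069 375 400 71 130 [57.4013 61.5491 74.8718]
scene fish_sauce 0.73 1041 345 383 188 221 [70.1768 68.1575 65.7598]
scene oil 0.79 1207 149 185 147 202 [61.7051 71.1375 64.1524]
scene tin 0.98 723 340 360 124 169 [79.6459 88.6003 95.5394]
scene chilli 0.98 456 232 251 133 161 [84.318  62.7675 73.3268]
scene chilli 0.88 528 210 231 183 214 [97.089  68.483  59.6136]
scene chilli 0.57 482 242 262 159 188 [ 96.4274 100.4564 103.9108]
scene chilli 0.57 488 288 306 154 183 [95.7439 68.2766 59.8053]
2.0 {'fx': 315.6985198611311, 'fy': 315.6985198611311, 'cx': 318.94308476437504, 'cy': 193.73254712904534, 'dist': array([-0.0399,  0.    ,  0.    ,  0.    ,  0.    ]), 'hand_eye': array([[ 0.0005, -0.9582, -0.2862,  0.079 ],
       [ 1.    ,  0.0002,  0.0009, -0.001 ],
       [-0.0008, -0.2862,  0.9582, -0.1627],
       [ 0.    ,  0.    ,  0.    ,  1.    ]])}
```

View pics/topcrop.png

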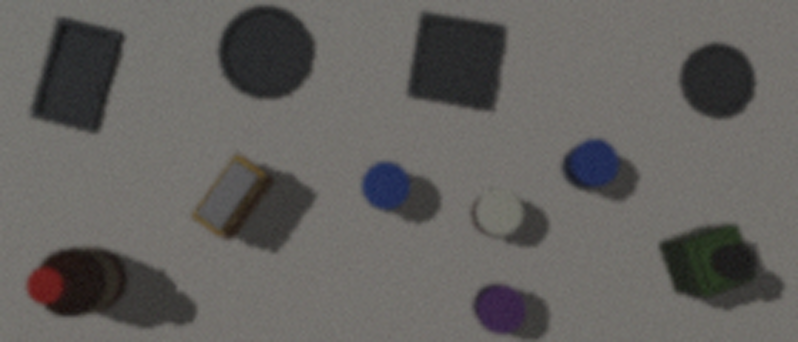

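The oblong dish lies at about -15 to -18° and the square dish at about -11°. The top and scene cameras differ by 6 mm in x, so I'll refine with the wrist camera.

Call:
servo_tool:
  deltas:
    - {"tx": 36,"ty": 18,"tz": -7,"az": -0.05,"claw": 60}
    - {"tx": 72,"ty": 36,"tz": -14,"az": -0.1,"claw": 60}
    - {"tx": 108,"ty": 54,"tz": -21,"az": -0.15,"claw": 60}
    - {"tx": 144,"ty": 72,"tz": -28,"az": -0.2,"claw": 60}
    - {"tx": 180,"ty": 90,"tz": -35,"az": -0.25,"claw": 60}
    - {"tx": 216,"ty": 108,"tz": -42,"az": -0.3,"claw": 60}
    - {"tx": 252,"ty": 126,"tz": -49,"az": -0.35,"claw": 60}
    - {"tx": 288,"ty": 144,"tz": -56,"az": -0.419,"claw": 60}
    - {"tx": 324,"ty": 162,"tz": -63,"az": -0.419,"claw": 60}
    - {"tx": 360,"ty": 180,"tz": -70,"az": -0.419,"claw": 60}
    - {"tx": 396,"ty": 198,"tz": -77,"az": -0.419,"claw": 60}
    - {"tx": 431,"ty": 215,"tz": -80,"az": -0.419,"claw": 60}

```text
schema error: expected keys tx, ty, tz, ax, ay, az, claw
```

Call:
servo_tool:
  deltas:
    - {"tx": 0}
    - {"tx": 0}
    - {"tx": 0}
    - {"tx": 0}

```text
schema error: expected keys tx, ty, tz, ax, ay, az, claw
```

```bash
cat > look.py <<'E'
from h import *
import sys
np.set_printoptions(precision=4,suppress=True)
tag=sys.argv[1]; names=sys.argv[2:]
M=T('wrist'); im=capture('wrist'); cv2.imwrite(f'pics/{tag}.png',im); np.save(f'{tag}.npy',M)
for l in names:
    for r in trace(l,'wrist'):
        if r['confidence']<.3: continue
        m=r['mask'].astype(np.uint8)
        cs=max(cv2.findContours(m,cv2.RETR_EXTERNAL,cv2.CHAIN_APPROX_NONE)[0],key=cv2.contourArea).reshape(-1,2)
        if 'dish' in l:
            P=px2w('wrist',cs,.006,M)[:,:2]*1000; c,s,a=cv2.minAreaRect(P.astype(np.float32)); print(l,round(r['confidence'],2),np.array(c),np.array(s),round(a,1))
        else: print(l,round(r['confidence'],2),len(m[m>0]),cs.min(0),cs.max(0),im[m>0].mean(0))
s=sense(); print(s['tcp_pos'],s['ee_rot'][:,0],s['joints'],s['time_s'])
E
python3 look.py w1 dish_large_round dish_square dish_oblong dish_small_round fish_sauce oil tin chilli
```

```text
[0.2541 0.571  0.2225] [ 0.9136 -0.4066  0.    ] [ 80.8201  22.042    0.4511   0.0011 -68.4118 -14.8145] 2.45
```

View pics/w1.png

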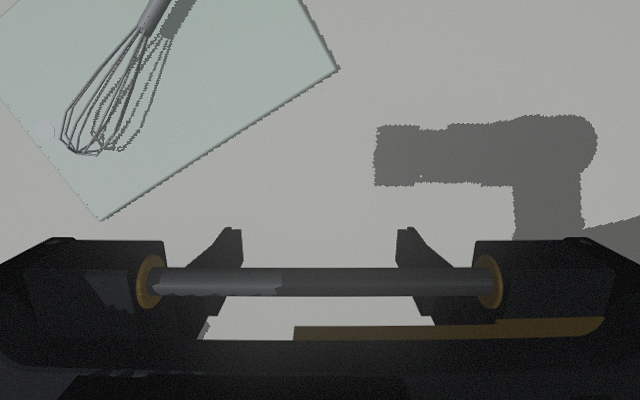

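Call:
servo_tool:
  deltas:
    - {"tx": 15,"ty": 14,"tz": -4,"ax": 0,"ay": 0,"az": -0.02,"claw": 60}
    - {"tx": 44,"ty": 40,"tz": -12,"ax": 0,"ay": 0,"az": -0.06,"claw": 60}
    - {"tx": 73,"ty": 67,"tz": -20,"ax": 0,"ay": 0,"az": -0.1,"claw": 60}
    - {"tx": 102,"ty": 94,"tz": -28,"ax": 0,"ay": 0,"az": -0.14,"claw": 60}
    - {"tx": 131,"ty": 121,"tz": -36,"ax": 0,"ay": 0,"az": -0.18,"claw": 60}
    - {"tx": 160,"ty": 148,"tz": -44,"ax": 0,"ay": 0,"az": -0.22,"claw": 60}
    - {"tx": 189,"ty": 175,"tz": -52,"ax": 0,"ay": 0,"az": -0.26,"claw": 60}
    - {"tx": 218,"ty": 201,"tz": -60,"ax": 0,"ay": 0,"az": -0.3,"claw": 60}
    - {"tx": 247,"ty": 228,"tz": -69,"ax": 0,"ay": 0,"az": -0.34,"claw": 60}
    - {"tx": 276,"ty": 255,"tz": -77,"ax": 0,"ay": 0,"az": -0.38,"claw": 60}
    - {"tx": 305,"ty": 281,"tz": -85,"ax": 0,"ay": 0,"az": -0.419,"claw": 60}
    - {"tx": 330,"ty": 304,"tz": -92,"ax": 0,"ay": 0,"az": -0.419,"claw": 60}

```text
time_s: 3.45
tcp_pos: [0.4324, 0.1569, 0.3156]
ee_rot: [[1.0, 0.001, 0.001], [0.001, -1.0, 0.001], [0.001, -0.001, -1.0]]
wrist_force: [0.9, 0.6, -0.6]
gripper_width: 0.685
gripper_force: 0.0
```

```bash
cat > mv.py <<'E'
# mv.py x y z phi_deg : tool-frame delta from current pose
from h import *
import sys
x,y,z,p=map(float,sys.argv[1:5]); s=sense(); R=np.array(s['ee_rot'])
d=R.T@(np.array([x,y,z])-s['tcp_pos'])*1000
ph=np.radians(p); Rt=np.array([[np.cos(ph),np.sin(ph),0],[np.sin(ph),-np.cos(ph),0],[0,0,-1]])
print('t',d.round(1),'a',cv2.Rodrigues(R.T@Rt)[0].ravel().round(4),'dist',np.linalg.norm(d).round(),s['tcp_pos'],s['gripper_width'],s['time_s'])
E
python3 mv.py 0.5 0 0.35 0
```

```text
t [ 67.5 156.9 -34.4] a [-0.0008 -0.0013  0.0013] dist 174.0 [0.43239148 0.15687427 0.31563086] 0.6854791029399617 3.45
```

Call:
servo_tool:
  deltas:
    - {"tx": 15,"ty": 35,"tz": -8,"ax": 0,"ay": 0,"az": 0,"claw": 60}
    - {"tx": 30,"ty": 70,"tz": -16,"ax": 0,"ay": 0,"az": 0,"claw": 60}
    - {"tx": 45,"ty": 105,"tz": -24,"ax": 0,"ay": 0,"az": 0,"claw": 60}
    - {"tx": 60,"ty": 140,"tz": -32,"ax": 0,"ay": 0,"az": 0,"claw": 60}
    - {"tx": 67,"ty": 157,"tz": -34,"ax": 0,"ay": 0,"az": 0,"claw": 60}
    - {"tx": 67,"ty": 157,"tz": -34,"ax": 0,"ay": 0,"az": 0,"claw": 60}
    - {"tx": 67,"ty": 157,"tz": -34,"ax": 0,"ay": 0,"az": 0,"claw": 60}

```text
time_s: 4.03
tcp_pos: [0.4991, 0.0011, 0.3484]
ee_rot: [[1.0, -0.002, -0.0], [-0.002, -1.0, 0.0], [-0.0, -0.0, -1.0]]
wrist_force: [-0.3, 0.4, -0.3]
gripper_width: 0.686
gripper_force: 0.0
```

```bash
python3 look.py w2 dish_large_round dish_square dish_oblong dish_small_round fish_sauce oil tin chilli
```

```text
dish_large_round 0.95 [619.4427 104.5287] [91.4554 90.6472] 72.1
dish_square 0.59 [609.8356 -81.8667] [87.1087 85.6871] 80.1
dish_oblong 0.71 [599.3027 289.602 ] [ 71.6488 104.1737] 74.2
dish_small_round 0.93 [ 589.2661 -336.5404] [71.3652 72.3837] 9.1
fish_sauce 0.87 2609 [ 94 192] [182 253] [58.0824 64.9023 85.2139]
oil 0.68 3299 [483 182] [571 243] [44.6811 57.7845 49.047 ]
tin 0.59 1659 [207 142] [261 200] [122.2327 132.6685 139.4183]
chilli 0.96 1132 [433 133] [477 167] [142.1749  89.0777  71.4293]
chilli 0.91 593 [375 212] [407 246] [91.7757 64.7673 79.3019]
chilli 0.67 910 [377 161] [413 195] [121.2231 126.6571 129.7022]
chilli 0.64 791 [314 147] [343 179] [157.8116  98.8938  80.0291]
chilli 0.5 3087 [220  39] [280 103] [105.16   101.7856  98.5015]
[0.4989 0.0026 0.3486] [1.     0.0013 0.0001] [ 18.984    5.711   -3.5134  -0.0018 -80.7662  71.0925] 4.4833
```

View pics/w2.png

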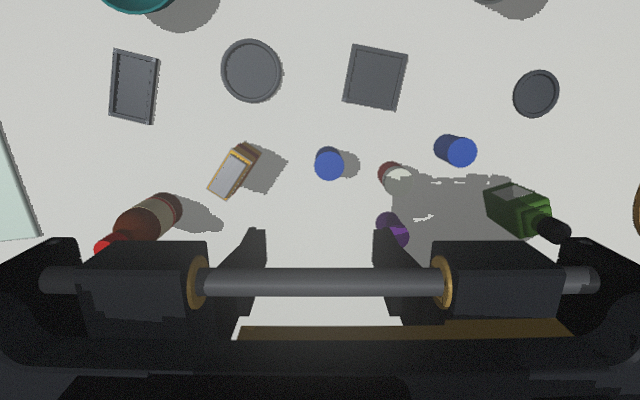

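w2 shows all four dishes clearly. The tin is at (233,172), the oil cap at (553,230), and the chilli is partly in shadow at (392,175). The fish cap is hidden by the gripper. I'll locate the caps by colour across the views.

Run:
```python
from h import *
np.set_printoptions(precision=4,suppress=True)
t=cv2.imread('pics/top0.png');s=cv2.imread('pics/scene0.png');w=cv2.imread('pics/w2.png');M=np.load('w2.npy')
def blob(im,box,f,name,n,z,Mx=None):
    x0,y0,x1,y1=box; c=im[y0:y1,x0:x1].astype(int); m=f(c[...,0],c[...,1],c[...,2]).astype(np.uint8)
    cs=max(cv2.findContours(m,cv2.RETR_EXTERNAL,cv2.CHAIN_APPROX_NONE)[0],key=cv2.contourArea).reshape(-1,2)+[x0,y0]
    (cx,cy),r=cv2.minEnclosingCircle(cs.astype(np.float32))
    k=np.median(cs,0); bb=(cs.min(0)+cs.max(0))/2
    P=px2w(n,cs,z,Mx)[:,:2]*1000; R=cv2.minAreaRect(P.astype(np.float32))
    print(name,n,'px',cs.min(0),cs.max(0),'ctr',px2w(n,bb,z,Mx)[0][:2]*1000,'rect',np.array(R[0]),np.array(R[1]),round(R[2],1))
red=lambda b,g,r:(r>1.8*g)&(r>90)
red2=lambda b,g,r:(r>1.7*g)&(r>60)
dark=lambda b,g,r:(r+g+b<90)
gry=lambda b,g,r:(r+g+b>230)&(abs(r-b)<18)
wht=lambda b,g,r:(r+g+b>380)
for nm,f,tb,sb,z in [('fish',red,(185,250,212,282),(378,66,405,92),.160),]:
    blob(t,tb,f,nm,'top',z); blob(s,sb,red2,nm,'scene',z)
for th in (60,75,90): blob(t,(428,246,450,268),lambda b,g,r:(g-(r+b)/2<5)&(r+g+b<th),'oil','top',.150)
blob(s,(145,142,172,168),lambda b,g,r:(r+g+b<150),'oil','scene',.14)
blob(w,(530,212,580,250),lambda b,g,r:(g<40)&(r<40),'oil','wrist',.145,M)
print(t[240,355],t[240,340],w[172,232],w[150,238],s[170,253])
blob(t,(343,228,368,252),lambda b,g,r:(r+g+b>330),'chilli','top',.064)
blob(w,(195,135,270,205),lambda b,g,r:(r+g+b>400)&(r+g+b<560)&(abs(r-b)<25),'tinlid','wrist',.092,M)
cv2.imwrite('pics/crop1.png',np.hstack([cv2.resize(w[130:210,190:270],(400,400)),cv2.resize(w[130:210,360:440],(400,400))]))
```

```text
fish top px [190 259] [200 270] ctr [399.3231 268.6001] rect [399.3144 268.6148] [25.6894 23.7435] 1.3
fish scene px [387  72] [397  79] ctr [399.3775 267.631 ] rect [399.3741 267.8538] [24.2822 25.1242] 69.6Traceback (most recent call last):
  File "<stdin>", line 18, in <module>
  File "<stdin>", line 6, in blob
ValueError: max() iterable argument is empty
```

Call:
servo_tool:
  deltas:
    - {"tx": -18,"ty": -33,"tz": 6,"ax": 0,"ay": 0,"az": 0,"claw": 60}
    - {"tx": -36,"ty": -66,"tz": 12,"ax": 0,"ay": 0,"az": 0,"claw": 60}
    - {"tx": -54,"ty": -99,"tz": 18,"ax": 0,"ay": 0,"az": 0,"claw": 60}
    - {"tx": -72,"ty": -132,"tz": 24,"ax": 0,"ay": 0,"az": 0,"claw": 60}
    - {"tx": -90,"ty": -165,"tz": 30,"ax": 0,"ay": 0,"az": 0,"claw": 60}
    - {"tx": -108,"ty": -198,"tz": 36,"ax": 0,"ay": 0,"az": 0,"claw": 60}
    - {"tx": -126,"ty": -231,"tz": 42,"ax": 0,"ay": 0,"az": 0,"claw": 60}
    - {"tx": -144,"ty": -265,"tz": 48,"ax": 0,"ay": 0,"az": 0,"claw": 60}
    - {"tx": -144,"ty": -265,"tz": 48,"ax": 0,"ay": 0,"az": 0,"claw": 60}
    - {"tx": -144,"ty": -265,"tz": 48,"ax": 0,"ay": 0,"az": 0,"claw": 60}

```text
time_s: 5.32
tcp_pos: [0.3538, 0.2686, 0.3002]
ee_rot: [[1.0, 0.005, -0.0], [0.005, -1.0, -0.001], [-0.0, 0.001, -1.0]]
wrist_force: [0.4, -1.0, 0.0]
gripper_width: 0.689
gripper_force: 0.0
```

```bash
python3 look.py w3 fish_sauce tin dish_large_round dish_oblong
python3 - <<'E'
import cv2,numpy as np
a=cv2.imread('pics/w3.png'); b=cv2.imread('pics/w2.png')
cv2.imwrite('pics/crop1.png',np.vstack([a[:260],np.hstack([cv2.resize(b[130:210,190:270],(320,320)),cv2.resize(b[130:210,360:440],(320,320))])]))
E
```

```text
fish_sauce 0.75 2177 [295 102] [346 154] [ 64.2572  68.1465 112.6596]
tin 0.71 2950 [398  24] [474  95] [103.9793 116.2007 125.2763]
dish_oblong 0.96 [550.0695 298.9939] [15.406  60.8188] 0.1
[0.3555 0.2662 0.3008] [ 1.     -0.0016  0.0004] [ 57.9203   0.944  -15.3212   0.0066 -73.7035  31.9857] 5.5667
```

View pics/crop1.png

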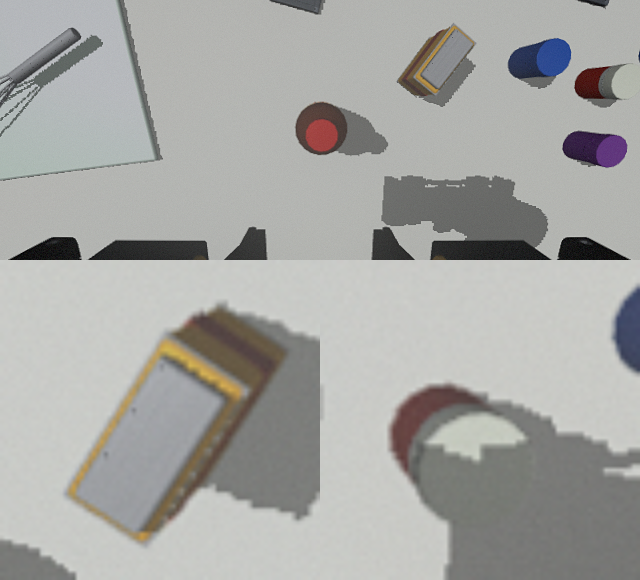

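w3 shows the red cap at (321,136) with the bottle upright around it. The tin lid quad is near (447,57). In w2 the chilli lid circle is at (397.5,182).

```bash
python3 - <<'E'
from h import *
np.set_printoptions(precision=4,suppress=True)
w=cv2.imread('pics/w3.png').astype(int);M=np.load('w3.npy');M2=np.load('w2.npy')
b,g,r=[w[...,i] for i in range(3)]
m=((r>1.9*g)&(r>140)).astype(np.uint8); m[:, :280]=0;m[:,360:]=0
e=cv2.fitEllipse(max(cv2.findContours(m,0,1)[0],key=cv2.contourArea)); print('cap',e)
print('fish',px2w('wrist',e[0],.165,M))
print('chilli w2',px2w('wrist',(397.5,182),.064,M2),'w3',px2w('wrist',(622,82),.064,M))
q2=np.array([(160,95),(225,140),(143,268),(83,230)])/4+[190,130]
P=px2w('wrist',q2,.092,M2)*1000; R=cv2.minAreaRect(P[:,:2].astype(np.float32)); print('tin w2',R)
q3=[(455,26),(476,42),(440,88),(419,71)]
P=px2w('wrist',q3,.092,M)*1000; R=cv2.minAreaRect(P[:,:2].astype(np.float32)); print('tin w3',R)
E
python3 mv.py .402 .268 .132 0
```

```text
cap ((321.13092041015625, 134.89120483398438), (30.322093963623047, 30.675960540771484), 156.3296356201172)
fish [[0.4013 0.2673 0.165 ]]
chilli w2 [[ 0.4624 -0.1133  0.064 ]] w3 [[ 0.4609 -0.108   0.064 ]]
tin w2 ((478.8477478027344, 126.36546325683594), (25.92812728881836, 55.95934295654297), 54.917423248291016)
tin w3 ((480.2962341308594, 128.4437713623047), (30.972047805786133, 60.38252258300781), 54.44907760620117)
t [ 46.4  -1.8 168.9] a [-0.0004 -0.0004 -0.0016] dist 175.0 [0.35551452 0.26623525 0.30084005] 0.6900673582289021 5.5667
```

Call:
servo_tool:
  deltas:
    - {"tx": 20,"ty": 0,"tz": 15,"ax": 0,"ay": 0,"az": 0,"claw": 60}
    - {"tx": 40,"ty": 0,"tz": 40,"ax": 0,"ay": 0,"az": 0,"claw": 60}
    - {"tx": 46,"ty": 0,"tz": 70,"ax": 0,"ay": 0,"az": 0,"claw": 60}
    - {"tx": 46,"ty": 0,"tz": 100,"ax": 0,"ay": 0,"az": 0,"claw": 60}
    - {"tx": 46,"ty": 0,"tz": 125,"ax": 0,"ay": 0,"az": 0,"claw": 60}
    - {"tx": 46,"ty": 0,"tz": 148,"ax": 0,"ay": 0,"az": 0,"claw": 60}
    - {"tx": 46,"ty": 0,"tz": 162,"ax": 0,"ay": 0,"az": 0,"claw": 60}
    - {"tx": 46,"ty": 0,"tz": 169,"ax": 0,"ay": 0,"az": 0,"claw": 60}
    - {"tx": 46,"ty": 0,"tz": 169,"ax": 0,"ay": 0,"az": 0,"claw": 60}

```text
time_s: 6.32
tcp_pos: [0.4009, 0.2656, 0.1303]
ee_rot: [[1.0, -0.002, -0.002], [-0.002, -1.0, -0.002], [-0.002, 0.002, -1.0]]
wrist_force: [0.9, -0.2, 0.5]
gripper_width: 0.692
gripper_force: 0.0
```

Call:
servo_tool:
  deltas:
    - {"tx": 0,"ty": 0,"tz": 0,"ax": 0,"ay": 0,"az": 0,"claw": 10}
    - {"tx": 0,"ty": 0,"tz": 0,"ax": 0,"ay": 0,"az": 0,"claw": 10}
    - {"tx": 0,"ty": 0,"tz": 0,"ax": 0,"ay": 0,"az": 0,"claw": 10}
    - {"tx": 0,"ty": 0,"tz": 0,"ax": 0,"ay": 0,"az": 0,"claw": 10}
    - {"tx": 0,"ty": 0,"tz": 0,"ax": 0,"ay": 0,"az": 0,"claw": 10}
    - {"tx": 0,"ty": 0,"tz": 0,"ax": 0,"ay": 0,"az": 0,"claw": 10}
    - {"tx": 0,"ty": 0,"tz": 0,"ax": 0,"ay": 0,"az": 0,"claw": 10}
    - {"tx": 0,"ty": 0,"tz": 0,"ax": 0,"ay": 0,"az": 0,"claw": 10}

```text
time_s: 6.98
tcp_pos: [0.4012, 0.2671, 0.1321]
ee_rot: [[1.0, 0.001, 0.001], [0.001, -1.0, 0.0], [0.001, -0.0, -1.0]]
wrist_force: [0.2, -1.2, 3.8]
gripper_width: 0.345
gripper_force: 30.0
```

Call:
servo_tool:
  deltas:
    - {"tx": 0,"ty": 0,"tz": -6,"ax": 0,"ay": 0,"az": 0,"claw": 10}
    - {"tx": 0,"ty": 0,"tz": -20,"ax": 0,"ay": 0,"az": 0,"claw": 10}
    - {"tx": 0,"ty": 0,"tz": -42,"ax": 0,"ay": 0,"az": 0,"claw": 10}
    - {"tx": 0,"ty": 0,"tz": -64,"ax": 0,"ay": 0,"az": 0,"claw": 10}
    - {"tx": 4,"ty": 3,"tz": -84,"ax": 0,"ay": 0,"az": 0,"claw": 10}
    - {"tx": 14,"ty": 10,"tz": -98,"ax": 0,"ay": 0,"az": 0,"claw": 10}
    - {"tx": 29,"ty": 22,"tz": -107,"ax": 0,"ay": 0,"az": 0,"claw": 10}
    - {"tx": 49,"ty": 36,"tz": -110,"ax": 0,"ay": 0,"az": 0,"claw": 10}
    - {"tx": 71,"ty": 53,"tz": -110,"ax": 0,"ay": 0,"az": 0,"claw": 10}
    - {"tx": 93,"ty": 69,"tz": -110,"ax": 0,"ay": 0,"az": 0,"claw": 10}
    - {"tx": 115,"ty": 86,"tz": -110,"ax": 0,"ay": 0,"az": 0,"claw": 10}
    - {"tx": 137,"ty": 102,"tz": -110,"ax": 0,"ay": 0,"az": 0,"claw": 10}

```text
time_s: 7.98
tcp_pos: [0.5377, 0.164, 0.24]
ee_rot: [[1.0, -0.0, -0.004], [-0.0, -1.0, -0.0], [-0.004, 0.0, -1.0]]
wrist_force: [-0.4, 0.9, -5.7]
gripper_width: 0.346
gripper_force: 30.0
```

Call:
servo_tool:
  deltas:
    - {"tx": 22,"ty": 16,"tz": 0,"ax": 0,"ay": 0,"az": 0,"claw": 10}
    - {"tx": 42,"ty": 31,"tz": 0,"ax": 0,"ay": 0,"az": 0,"claw": 10}
    - {"tx": 58,"ty": 43,"tz": 0,"ax": 0,"ay": 0,"az": 0,"claw": 10}
    - {"tx": 70,"ty": 52,"tz": 0,"ax": 0,"ay": 0,"az": 0,"claw": 10}
    - {"tx": 78,"ty": 58,"tz": 0,"ax": 0,"ay": 0,"az": 0,"claw": 10}
    - {"tx": 81,"ty": 60.5,"tz": 6,"ax": 0,"ay": 0,"az": 0,"claw": 10}
    - {"tx": 81,"ty": 60.5,"tz": 18,"ax": 0,"ay": 0,"az": 0,"claw": 10}
    - {"tx": 81,"ty": 60.5,"tz": 36,"ax": 0,"ay": 0,"az": 0,"claw": 10}
    - {"tx": 81,"ty": 60.5,"tz": 54,"ax": 0,"ay": 0,"az": 0,"claw": 10}
    - {"tx": 81,"ty": 60.5,"tz": 70,"ax": 0,"ay": 0,"az": 0,"claw": 10}
    - {"tx": 81,"ty": 60.5,"tz": 80,"ax": 0,"ay": 0,"az": 0,"claw": 10}
    - {"tx": 81,"ty": 60.5,"tz": 84,"ax": 0,"ay": 0,"az": 0,"claw": 10}

```text
time_s: 8.98
tcp_pos: [0.617, 0.1047, 0.1548]
ee_rot: [[1.0, 0.0, -0.005], [0.0, -1.0, -0.001], [-0.005, 0.001, -1.0]]
wrist_force: [-0.3, 0.2, -5.2]
gripper_width: 0.347
gripper_force: 30.0
```

```bash
python3 mv.py .6195 .1045 .158 0; python3 look.py w4 fish_sauce dish_square dish_oblong
```

```text
t [ 2.5  0.2 -3.2] a [0.0012 0.0052 0.0004] dist 4.0 [0.61701356 0.10468305 0.15478663] 0.34688253933074703 8.9833
fish_sauce 0.94 7449 [275 156] [362 267] [55.2505 61.709  92.2706]
dish_square 0.86 [610.5619 -80.8625] [89.643  86.3431] 80.2
dish_oblong 0.67 [600.0591 290.2803] [ 71.6711 107.6072] 75.6
[0.6196 0.105  0.1586] [1.     0.0008 0.0019] [ 24.3592  25.107   -4.3075   0.0277 -60.4763  65.6721] 9.1833
```

View pics/w4.png

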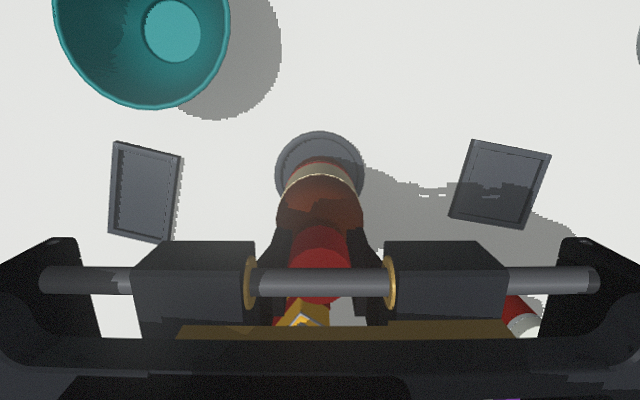

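The bottle hangs upright over the large dish; both are centred at column 319. Lowering it.

Call:
servo_tool:
  deltas:
    - {"tx": 0,"ty": 0,"tz": 6,"ax": 0,"ay": 0,"az": 0,"claw": 10}
    - {"tx": 0,"ty": 0,"tz": 12,"ax": 0,"ay": 0,"az": 0,"claw": 10}
    - {"tx": 0,"ty": 0,"tz": 16,"ax": 0,"ay": 0,"az": 0,"claw": 10}
    - {"tx": 0,"ty": 0,"tz": 18,"ax": 0,"ay": 0,"az": 0,"claw": 10}
    - {"tx": 0,"ty": 0,"tz": 20,"ax": 0,"ay": 0,"az": 0,"claw": 10}
    - {"tx": 0,"ty": 0,"tz": 21,"ax": 0,"ay": 0,"az": 0,"claw": 10}
    - {"tx": 0,"ty": 0,"tz": 22,"ax": 0,"ay": 0,"az": 0,"claw": 10}
    - {"tx": 0,"ty": 0,"tz": 22.5,"ax": 0,"ay": 0,"az": 0,"claw": 10}
    - {"tx": 0,"ty": 0,"tz": 23,"ax": 0,"ay": 0,"az": 0,"claw": 10}

```text
time_s: 9.93
tcp_pos: [0.6195, 0.1046, 0.1352]
ee_rot: [[1.0, 0.0, 0.001], [0.0, -1.0, -0.0], [0.001, 0.0, -1.0]]
wrist_force: [-0.7, 0.0, -1.0]
gripper_width: 0.344
gripper_force: 30.0
```

```bash
python3 mv.py .6195 .1045 .135 0;python3 -c "
from station import *
s=sense();print(s['wrist_force'],s['moment'])"
```

```text
t [0.  0.1 0.2] a [ 0.0001 -0.0013  0.0005] dist 0.0 [0.61948484 0.10455861 0.13523556] 0.34386815039070784 9.9333
[-0.74118098  0.04302963 -1.02715616] [-0.1017923   0.08190478  0.00840062]
```

Call:
servo_tool:
  deltas:
    - {"tx": 0,"ty": 0,"tz": 0.3,"ax": 0,"ay": 0,"az": 0,"claw": 36}
    - {"tx": 0,"ty": 0,"tz": 0.3,"ax": 0,"ay": 0,"az": 0,"claw": 60}
    - {"tx": 0,"ty": 0,"tz": 0.3,"ax": 0,"ay": 0,"az": 0,"claw": 60}
    - {"tx": 0,"ty": 0,"tz": 0.3,"ax": 0,"ay": 0,"az": 0,"claw": 60}
    - {"tx": 0,"ty": 0,"tz": 0.3,"ax": 0,"ay": 0,"az": 0,"claw": 60}
    - {"tx": 0,"ty": 0,"tz": -10,"ax": 0,"ay": 0,"az": 0,"claw": 60}
    - {"tx": 0,"ty": 0,"tz": -30,"ax": 0,"ay": 0,"az": 0,"claw": 60}
    - {"tx": 0,"ty": 0,"tz": -55,"ax": 0,"ay": 0,"az": 0,"claw": 60}
    - {"tx": 0,"ty": 0,"tz": -80,"ax": 0,"ay": 0,"az": 0,"claw": 60}
    - {"tx": 0,"ty": 0,"tz": -105,"ax": 0,"ay": 0,"az": 0,"claw": 60}
    - {"tx": 0,"ty": 0,"tz": -120,"ax": 0,"ay": 0,"az": 0,"claw": 60}
    - {"tx": 0,"ty": 0,"tz": -125,"ax": 0,"ay": 0,"az": 0,"claw": 60}

```text
time_s: 10.93
tcp_pos: [0.6205, 0.1049, 0.2643]
ee_rot: [[1.0, 0.001, 0.007], [0.001, -1.0, 0.002], [0.007, -0.002, -1.0]]
wrist_force: [-0.0, -0.4, -0.4]
gripper_width: 0.692
gripper_force: 0.0
```

```bash
python3 mv.py .4795 .1275 .22 -35.3
```

```text
t [-141.3  -22.6   43.3] a [-0.0041 -0.0065  0.6167] dist 150.0 [0.6205108  0.10485753 0.26426842] 0.6916677448300124 10.9333
```

Call:
servo_tool:
  deltas:
    - {"tx": -25,"ty": -4,"tz": 0,"ax": 0,"ay": 0,"az": 0.1,"claw": 65}
    - {"tx": -50,"ty": -8,"tz": 0,"ax": 0,"ay": 0,"az": 0.2,"claw": 65}
    - {"tx": -75,"ty": -12,"tz": 0,"ax": 0,"ay": 0,"az": 0.3,"claw": 65}
    - {"tx": -100,"ty": -16,"tz": 5,"ax": 0,"ay": 0,"az": 0.4,"claw": 65}
    - {"tx": -125,"ty": -20,"tz": 20,"ax": 0,"ay": 0,"az": 0.5,"claw": 65}
    - {"tx": -139,"ty": -23,"tz": 30,"ax": 0,"ay": 0,"az": 0.6,"claw": 65}
    - {"tx": -139,"ty": -23,"tz": 40,"ax": 0,"ay": 0,"az": 0.616,"claw": 65}
    - {"tx": -139,"ty": -23,"tz": 40,"ax": 0,"ay": 0,"az": 0.616,"claw": 65}
    - {"tx": -139,"ty": -23,"tz": 40,"ax": 0,"ay": 0,"az": 0.616,"claw": 65}

```text
time_s: 11.68
tcp_pos: [0.4805, 0.1275, 0.2193]
ee_rot: [[0.817, -0.576, -0.0], [-0.576, -0.817, -0.001], [0.0, 0.001, -1.0]]
wrist_force: [0.8, 0.6, 0.6]
gripper_width: 0.747
gripper_force: 0.0
```

```bash
python3 mv.py .4795 .1275 .05 -35.3;python3 look.py w5 tin fish_sauce dish_large_round
```

```text
t [ -0.8   0.4 169.3] a [ 0.0009 -0.0002  0.0022] dist 169.0 [0.48049809 0.1275088  0.21931   ] 0.7467824244339467 11.6833
tin 0.6 2854 [302 139] [339 220] [134.5235 145.2099 151.2957]
tin 0.31 4656 [111 114] [197 210] [106.7893 102.9734  99.2884]
fish_sauce 0.59 5720 [199   0] [291  83] [ 57.8577  62.3713 113.2143]
dish_large_round 0.69 [607.9386 101.536 ] [66.6334 92.3543] 14.9
[0.4811 0.1276 0.2199] [ 0.8163 -0.5776  0.0005] [ 33.597    9.6871 -17.2588   0.0156 -63.0071  21.1142] 11.8833
```

View pics/w5.png

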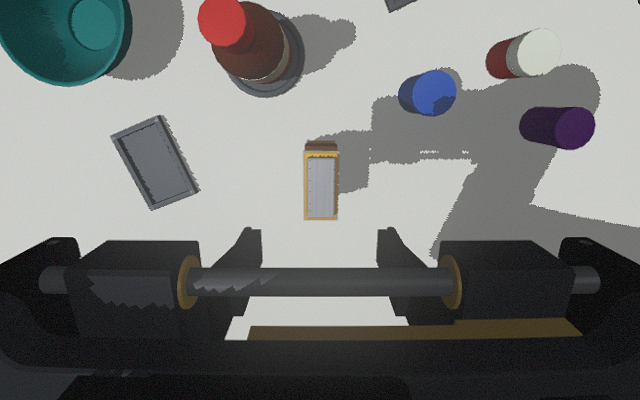

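The tin is square to the gripper and centred at (321,186); the fish stands upright in its dish. Descending on the tin.

Call:
servo_tool:
  deltas:
    - {"tx": 0,"ty": 0,"tz": 20,"ax": 0,"ay": 0,"az": 0,"claw": 65}
    - {"tx": 0,"ty": 0,"tz": 50,"ax": 0,"ay": 0,"az": 0,"claw": 65}
    - {"tx": 0,"ty": 0,"tz": 80,"ax": 0,"ay": 0,"az": 0,"claw": 65}
    - {"tx": 0,"ty": 0,"tz": 110,"ax": 0,"ay": 0,"az": 0,"claw": 65}
    - {"tx": 0,"ty": 0,"tz": 135,"ax": 0,"ay": 0,"az": 0,"claw": 65}
    - {"tx": 0,"ty": 0,"tz": 155,"ax": 0,"ay": 0,"az": 0,"claw": 65}
    - {"tx": 0,"ty": 0,"tz": 165,"ax": 0,"ay": 0,"az": 0,"claw": 65}
    - {"tx": 0,"ty": 0,"tz": 169,"ax": 0,"ay": 0,"az": 0,"claw": 65}
    - {"tx": 0,"ty": 0,"tz": 169,"ax": 0,"ay": 0,"az": 0,"claw": 65}

```text
time_s: 12.63
tcp_pos: [0.4802, 0.1273, 0.0497]
ee_rot: [[0.816, -0.578, -0.001], [-0.578, -0.816, -0.001], [-0.001, 0.002, -1.0]]
wrist_force: [-0.4, 0.6, -0.0]
gripper_width: 0.75
gripper_force: 0.0
```

Call:
servo_tool:
  deltas:
    - {"tx": 0,"ty": 0,"tz": 0,"ax": 0,"ay": 0,"az": 0,"claw": 20}
    - {"tx": 0,"ty": 0,"tz": 0,"ax": 0,"ay": 0,"az": 0,"claw": 20}
    - {"tx": 0,"ty": 0,"tz": 0,"ax": 0,"ay": 0,"az": 0,"claw": 20}
    - {"tx": 0,"ty": 0,"tz": 0,"ax": 0,"ay": 0,"az": 0,"claw": 20}
    - {"tx": 0,"ty": 0,"tz": 0,"ax": 0,"ay": 0,"az": 0,"claw": 20}
    - {"tx": 0,"ty": 0,"tz": 0,"ax": 0,"ay": 0,"az": 0,"claw": 20}
    - {"tx": 0,"ty": 0,"tz": 0,"ax": 0,"ay": 0,"az": 0,"claw": 20}
    - {"tx": 0,"ty": 0,"tz": 0,"ax": 0,"ay": 0,"az": 0,"claw": 20}

```text
time_s: 13.3
tcp_pos: [0.4801, 0.1276, 0.0509]
ee_rot: [[0.816, -0.577, 0.0], [-0.577, -0.816, 0.0], [0.0, -0.0, -1.0]]
wrist_force: [-1.3, -0.9, 3.5]
gripper_width: 0.388
gripper_force: 29.7
```

```bash
python3 mv.py .599 .2895 .154 -15.2
```

```text
t [   3.6 -200.9 -103. ] a [-3.000e-04 -3.000e-04 -3.503e-01] dist 226.0 [0.48008337 0.12761637 0.05093141] 0.3875783750494034 13.3
```

Call:
servo_tool:
  deltas:
    - {"tx": 0,"ty": 0,"tz": -6,"ax": 0,"ay": 0,"az": 0,"claw": 20}
    - {"tx": 0,"ty": 0,"tz": -20,"ax": 0,"ay": 0,"az": 0,"claw": 20}
    - {"tx": 0,"ty": -3,"tz": -40,"ax": 0,"ay": 0,"az": 0,"claw": 20}
    - {"tx": 0,"ty": -13,"tz": -54,"ax": 0,"ay": 0,"az": -0.02,"claw": 20}
    - {"tx": 0,"ty": -30,"tz": -60,"ax": 0,"ay": 0,"az": -0.06,"claw": 20}
    - {"tx": 1,"ty": -54,"tz": -60,"ax": 0,"ay": 0,"az": -0.1,"claw": 20}
    - {"tx": 1,"ty": -82,"tz": -60,"ax": 0,"ay": 0,"az": -0.15,"claw": 20}
    - {"tx": 2,"ty": -110,"tz": -60,"ax": 0,"ay": 0,"az": -0.2,"claw": 20}
    - {"tx": 2,"ty": -138,"tz": -60,"ax": 0,"ay": 0,"az": -0.25,"claw": 20}
    - {"tx": 3,"ty": -165,"tz": -60,"ax": 0,"ay": 0,"az": -0.3,"claw": 20}
    - {"tx": 3.5,"ty": -186,"tz": -60,"ax": 0,"ay": 0,"az": -0.34,"claw": 20}
    - {"tx": 3.5,"ty": -197,"tz": -60,"ax": 0,"ay": 0,"az": -0.35,"claw": 20}

```text
time_s: 14.3
tcp_pos: [0.5979, 0.2884, 0.1099]
ee_rot: [[0.966, -0.26, 0.0], [-0.26, -0.966, 0.0], [0.0, -0.0, -1.0]]
wrist_force: [-0.2, 0.7, -2.1]
gripper_width: 0.391
gripper_force: 29.8
```

Call:
servo_tool:
  deltas:
    - {"tx": 0,"ty": 0,"tz": 0,"ax": 0,"ay": 0,"az": 0,"claw": 20}
    - {"tx": 0,"ty": 0,"tz": 0,"ax": 0,"ay": 0,"az": 0,"claw": 20}
    - {"tx": 0,"ty": 0,"tz": 0,"ax": 0,"ay": 0,"az": 0,"claw": 20}

```text
time_s: 14.55
tcp_pos: [0.5958, 0.2856, 0.1101]
ee_rot: [[0.965, -0.263, -0.002], [-0.263, -0.965, -0.001], [-0.001, 0.001, -1.0]]
wrist_force: [-0.4, -0.2, -2.0]
gripper_width: 0.386
gripper_force: 29.8
```

```bash
python3 mv.py .599 .2895 .054 -15.2; python3 look.py w6 tin dish_oblong
```

```text
t [ 2.1 -4.6 56.1] a [ 0.0013  0.0013 -0.0011] dist 56.0 [0.59580571 0.28562804 0.11010322] 0.38597035184657974 14.55
tin 0.85 9070 [279 169] [358 268] [77.5107 88.5281 96.2221]
dish_oblong 0.69 [609.4329 288.7205] [66.6799 84.7216] 75.5
[0.5962 0.2856 0.1108] [ 0.9647 -0.2633 -0.0002] [ 39.582   30.6141  -2.3473  -0.0055 -57.0567  35.1543] 14.7
```

View pics/w6.png

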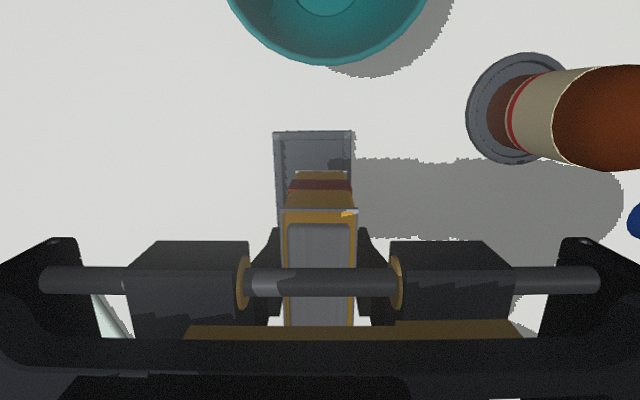

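The tin is square to the oblong dish but sits about 5 mm to its right (column 321 against 314). The fish is well inside its dish. I'll correct by 4.7 mm and lower.

Call:
servo_tool:
  deltas:
    - {"tx": 1,"ty": -2,"tz": 4,"ax": 0,"ay": 0,"az": 0,"claw": 20}
    - {"tx": 2.5,"ty": -4.7,"tz": 14,"ax": 0,"ay": 0,"az": 0,"claw": 20}
    - {"tx": 2.5,"ty": -4.7,"tz": 26,"ax": 0,"ay": 0,"az": 0,"claw": 20}
    - {"tx": 2.5,"ty": -4.7,"tz": 38,"ax": 0,"ay": 0,"az": 0,"claw": 20}
    - {"tx": 2.5,"ty": -4.7,"tz": 46,"ax": 0,"ay": 0,"az": 0,"claw": 20}
    - {"tx": 2.5,"ty": -4.7,"tz": 50,"ax": 0,"ay": 0,"az": 0,"claw": 20}
    - {"tx": 2.5,"ty": -4.7,"tz": 53,"ax": 0,"ay": 0,"az": 0,"claw": 20}
    - {"tx": 2.5,"ty": -4.7,"tz": 55,"ax": 0,"ay": 0,"az": 0,"claw": 20}
    - {"tx": 2.5,"ty": -4.7,"tz": 56,"ax": 0,"ay": 0,"az": 0,"claw": 20}
    - {"tx": 2.5,"ty": -4.7,"tz": 56.5,"ax": 0,"ay": 0,"az": 0,"claw": 20}
    - {"tx": 2.5,"ty": -4.7,"tz": 57,"ax": 0,"ay": 0,"az": 0,"claw": 20}
    - {"tx": 2.5,"ty": -4.7,"tz": 57,"ax": 0,"ay": 0,"az": 0,"claw": 20}

```text
time_s: 15.7
tcp_pos: [0.6006, 0.2904, 0.0541]
ee_rot: [[0.965, -0.263, 0.001], [-0.263, -0.965, 0.001], [0.001, -0.001, -1.0]]
wrist_force: [0.1, -0.5, -0.9]
gripper_width: 0.389
gripper_force: 29.8
```

```bash
python3 mv.py .599 .2895 .054 -15.2
```

```text
t [-1.3  1.3  0.1] a [-0.0008 -0.0007 -0.0004] dist 2.0 [0.60058331 0.29042427 0.05407456] 0.38914789548959755 15.7
```

Call:
servo_tool:
  deltas:
    - {"tx": 0,"ty": 0,"tz": 0,"ax": 0,"ay": 0,"az": 0,"claw": 40}
    - {"tx": 0,"ty": 0,"tz": 0,"ax": 0,"ay": 0,"az": 0,"claw": 60}
    - {"tx": 0,"ty": 0,"tz": 0,"ax": 0,"ay": 0,"az": 0,"claw": 60}
    - {"tx": 0,"ty": 0,"tz": 0,"ax": 0,"ay": 0,"az": 0,"claw": 60}
    - {"tx": 0,"ty": 0,"tz": -10,"ax": 0,"ay": 0,"az": 0,"claw": 60}
    - {"tx": 0,"ty": 0,"tz": -30,"ax": 0,"ay": 0,"az": 0,"claw": 60}
    - {"tx": 0,"ty": 0,"tz": -60,"ax": 0,"ay": 0,"az": 0,"claw": 60}
    - {"tx": 0,"ty": 0,"tz": -95,"ax": 0,"ay": 0,"az": 0,"claw": 60}
    - {"tx": 0,"ty": 0,"tz": -130,"ax": 0,"ay": 0,"az": 0,"claw": 60}
    - {"tx": 0,"ty": 0,"tz": -165,"ax": 0,"ay": 0,"az": 0,"claw": 60}
    - {"tx": 0,"ty": 0,"tz": -200,"ax": 0,"ay": 0,"az": 0,"claw": 60}
    - {"tx": 0,"ty": 0,"tz": -236,"ax": 0,"ay": 0,"az": 0,"claw": 60}

```text
time_s: 16.7
tcp_pos: [0.5999, 0.2899, 0.2925]
ee_rot: [[0.965, -0.263, 0.001], [-0.263, -0.965, 0.001], [0.001, -0.001, -1.0]]
wrist_force: [0.4, 0.4, -0.4]
gripper_width: 0.689
gripper_force: 0.0
```

```bash
python3 mv.py .38 -.30 .30 0
```

```text
t [-57.2 626.9  -8.1] a [-0.0007 -0.0008 -0.2658] dist 630.0 [0.59989262 0.28985731 0.29247231] 0.689456514441231 16.7
```

Call:
servo_tool:
  deltas:
    - {"tx": -2,"ty": 20,"tz": -2,"ax": 0,"ay": 0,"az": 0,"claw": 60}
    - {"tx": -5,"ty": 58,"tz": -8,"ax": 0,"ay": 0,"az": -0.04,"claw": 60}
    - {"tx": -9,"ty": 98,"tz": -8,"ax": 0,"ay": 0,"az": -0.08,"claw": 60}
    - {"tx": -13,"ty": 138,"tz": -8,"ax": 0,"ay": 0,"az": -0.12,"claw": 60}
    - {"tx": -16,"ty": 178,"tz": -8,"ax": 0,"ay": 0,"az": -0.16,"claw": 60}
    - {"tx": -20,"ty": 218,"tz": -8,"ax": 0,"ay": 0,"az": -0.2,"claw": 60}
    - {"tx": -24,"ty": 258,"tz": -8,"ax": 0,"ay": 0,"az": -0.24,"claw": 60}
    - {"tx": -27,"ty": 298,"tz": -8,"ax": 0,"ay": 0,"az": -0.266,"claw": 60}
    - {"tx": -31,"ty": 338,"tz": -8,"ax": 0,"ay": 0,"az": -0.266,"claw": 60}
    - {"tx": -35,"ty": 378,"tz": -8,"ax": 0,"ay": 0,"az": -0.266,"claw": 60}
    - {"tx": -38,"ty": 418,"tz": -8,"ax": 0,"ay": 0,"az": -0.266,"claw": 60}
    - {"tx": -42,"ty": 458,"tz": -8,"ax": 0,"ay": 0,"az": -0.266,"claw": 60}

```text
time_s: 17.7
tcp_pos: [0.4383, -0.1423, 0.2988]
ee_rot: [[1.0, 0.001, 0.002], [0.001, -1.0, -0.0], [0.002, 0.0, -1.0]]
wrist_force: [1.0, -0.4, 0.1]
gripper_width: 0.691
gripper_force: 0.0
```

```bash
python3 mv.py .38 -.30 .30 0
```

```text
t [-58.4 157.7  -1.3] a [ 0.0002 -0.0022  0.0009] dist 168.0 [ 0.43828484 -0.14226195  0.29883415] 0.6912579600543529 17.7
```

Call:
servo_tool:
  deltas:
    - {"tx": -13,"ty": 36,"tz": 0,"ax": 0,"ay": 0,"az": 0,"claw": 60}
    - {"tx": -26,"ty": 72,"tz": 0,"ax": 0,"ay": 0,"az": 0,"claw": 60}
    - {"tx": -39,"ty": 108,"tz": 0,"ax": 0,"ay": 0,"az": 0,"claw": 60}
    - {"tx": -52,"ty": 142,"tz": 0,"ax": 0,"ay": 0,"az": 0,"claw": 60}
    - {"tx": -58,"ty": 155,"tz": 0,"ax": 0,"ay": 0,"az": 0,"claw": 60}
    - {"tx": -58,"ty": 155,"tz": 0,"ax": 0,"ay": 0,"az": 0,"claw": 60}
    - {"tx": -58,"ty": 155,"tz": 0,"ax": 0,"ay": 0,"az": 0,"claw": 60}
    - {"tx": -58,"ty": 155,"tz": 0,"ax": 0,"ay": 0,"az": 0,"claw": 60}

```text
time_s: 18.37
tcp_pos: [0.3816, -0.2953, 0.2981]
ee_rot: [[1.0, 0.0, 0.001], [0.0, -1.0, -0.0], [0.001, 0.0, -1.0]]
wrist_force: [-0.2, 1.2, -0.4]
gripper_width: 0.691
gripper_force: 0.0
```

```bash
python3 look.py w7 oil chilli
```

```text
oil 0.77 2111 [301 110] [354 165] [74.8882 94.2009 81.0232]
chilli 0.87 1821 [70 62] [131  98] [132.6716  78.9347  56.955 ]
chilli 0.87 1415 [223  41] [268  81] [163.7583 105.5187  83.5477]
chilli 0.73 1473 [155  82] [205 117] [162.2749 161.5764 163.8418]
chilli 0.68 1292 [165 148] [211 186] [121.8135  77.5642 102.1517]
[ 0.3819 -0.2948  0.2979] [1.     0.002  0.0005] [-18.3211   5.1184 -11.2569  -0.0028 -73.5942 108.4371] 18.5167
```

View pics/w7.png

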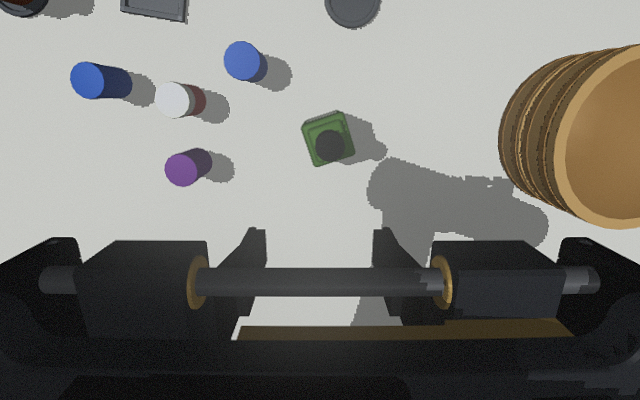

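The oil cap is at (330,145), turned about 18° from the world axes. The chilli lid is at (173,100).

Run:
```python
from h import *
np.set_printoptions(precision=4,suppress=True)
w=cv2.imread('pics/w7.png').astype(int);M=np.load('w7.npy')
b,g,r=[w[...,i] for i in range(3)]
m=((g<80)&(g-r<12)).astype(np.uint8); k=np.zeros_like(m);k[115:170,300:360]=1;m*=k
c=max(cv2.findContours(m,0,1)[0],key=cv2.contourArea);e=cv2.fitEllipse(c);print(e,px2w('wrist',e[0],.15,M))
m=((g-r>8)).astype(np.uint8)*k|m
c=max(cv2.findContours(m,0,1)[0],key=cv2.contourArea);P=px2w('wrist',c.reshape(-1,2),.1,M)[:,:2]*1000
print(cv2.minAreaRect(P.astype(np.float32)))
m=((r+g+b>480)&(abs(r-b)<25)).astype(np.uint8)
print('chilli',px2w('wrist',(173,100),.064,M))
```

```text
((329.9710998535156, 145.5924835205078), (29.1258602142334, 31.191349029541016), 159.13223266601562) [[ 0.4175 -0.3056  0.15  ]]
((418.0671691894531, -304.86285400390625), (52.77947998046875, 50.789939880371094), 18.29789161682129)
chilli [[ 0.4615 -0.1169  0.064 ]]
```

Call:
servo_tool:
  deltas:
    - {"tx": 18,"ty": 5,"tz": 15,"ax": 0,"ay": 0,"az": 0,"claw": 60}
    - {"tx": 36,"ty": 10,"tz": 40,"ax": 0,"ay": 0,"az": 0,"claw": 60}
    - {"tx": 36,"ty": 10,"tz": 70,"ax": 0,"ay": 0,"az": 0,"claw": 60}
    - {"tx": 36,"ty": 10,"tz": 100,"ax": 0,"ay": 0,"az": 0,"claw": 60}
    - {"tx": 36,"ty": 10,"tz": 130,"ax": 0,"ay": 0,"az": 0,"claw": 60}
    - {"tx": 36,"ty": 10,"tz": 155,"ax": 0,"ay": 0,"az": 0,"claw": 60}
    - {"tx": 36,"ty": 10,"tz": 172,"ax": 0,"ay": 0,"az": 0,"claw": 60}
    - {"tx": 36,"ty": 10,"tz": 180,"ax": 0,"ay": 0,"az": 0,"claw": 60}
    - {"tx": 36,"ty": 10,"tz": 180,"ax": 0,"ay": 0,"az": 0,"claw": 60}

```text
time_s: 19.27
tcp_pos: [0.4169, -0.3046, 0.1159]
ee_rot: [[1.0, 0.001, -0.004], [0.001, -1.0, 0.001], [-0.004, -0.001, -1.0]]
wrist_force: [0.4, -0.4, 1.3]
gripper_width: 0.691
gripper_force: 0.0
```

Call:
servo_tool:
  deltas:
    - {"tx": 0,"ty": 0,"tz": 0,"ax": 0,"ay": 0,"az": 0,"claw": 10}
    - {"tx": 0,"ty": 0,"tz": 0,"ax": 0,"ay": 0,"az": 0,"claw": 10}
    - {"tx": 0,"ty": 0,"tz": 0,"ax": 0,"ay": 0,"az": 0,"claw": 10}
    - {"tx": 0,"ty": 0,"tz": 0,"ax": 0,"ay": 0,"az": 0,"claw": 10}
    - {"tx": 0,"ty": 0,"tz": 0,"ax": 0,"ay": 0,"az": 0,"claw": 10}
    - {"tx": 0,"ty": 0,"tz": 0,"ax": 0,"ay": 0,"az": 0,"claw": 10}
    - {"tx": 0,"ty": 0,"tz": 0,"ax": 0,"ay": 0,"az": 0,"claw": 10}
    - {"tx": 0,"ty": 0,"tz": 0,"ax": 0,"ay": 0,"az": 0,"claw": 10}

```text
time_s: 19.93
tcp_pos: [0.4178, -0.3059, 0.1182]
ee_rot: [[1.0, 0.0, 0.001], [0.0, -1.0, -0.001], [0.001, 0.001, -1.0]]
wrist_force: [-0.1, 1.2, 3.5]
gripper_width: 0.335
gripper_force: 30.0
```

```bash
python3 mv.py .610 -.0815 .218 -28.3
```

```text
t [ 192.4 -224.3  -99.8] a [ 4.000e-04 -9.000e-04  4.943e-01] dist 312.0 [ 0.417761   -0.30588015  0.11817199] 0.3345429732194607 19.9333
```

Call:
servo_tool:
  deltas:
    - {"tx": 0,"ty": 0,"tz": -6,"ax": 0,"ay": 0,"az": 0,"claw": 10}
    - {"tx": 0,"ty": 0,"tz": -20,"ax": 0,"ay": 0,"az": 0,"claw": 10}
    - {"tx": 0,"ty": 0,"tz": -42,"ax": 0,"ay": 0,"az": 0,"claw": 10}
    - {"tx": 0,"ty": 0,"tz": -64,"ax": 0,"ay": 0,"az": 0,"claw": 10}
    - {"tx": 2,"ty": -2,"tz": -84,"ax": 0,"ay": 0,"az": 0,"claw": 10}
    - {"tx": 9,"ty": -10,"tz": -96,"ax": 0,"ay": 0,"az": 0.02,"claw": 10}
    - {"tx": 22,"ty": -26,"tz": -100,"ax": 0,"ay": 0,"az": 0.06,"claw": 10}
    - {"tx": 39,"ty": -46,"tz": -100,"ax": 0,"ay": 0,"az": 0.11,"claw": 10}
    - {"tx": 57,"ty": -66,"tz": -100,"ax": 0,"ay": 0,"az": 0.17,"claw": 10}
    - {"tx": 75,"ty": -87,"tz": -100,"ax": 0,"ay": 0,"az": 0.23,"claw": 10}
    - {"tx": 93,"ty": -108,"tz": -100,"ax": 0,"ay": 0,"az": 0.29,"claw": 10}
    - {"tx": 111,"ty": -129,"tz": -100,"ax": 0,"ay": 0,"az": 0.35,"claw": 10}

```text
time_s: 20.93
tcp_pos: [0.5283, -0.1753, 0.2167]
ee_rot: [[0.938, -0.346, -0.002], [-0.346, -0.938, 0.001], [-0.002, -0.0, -1.0]]
wrist_force: [-1.1, -0.5, -3.0]
gripper_width: 0.339
gripper_force: 30.0
```

```bash
python3 mv.py .610 -.0815 .218 -28.3
```

```text
t [  44.2 -116.2   -1.4] a [1.000e-04 2.400e-03 1.407e-01] dist 124.0 [ 0.52828113 -0.17526665  0.21669234] 0.33856921222448555 20.9333
```

Call:
servo_tool:
  deltas:
    - {"tx": 10,"ty": -27,"tz": 0,"ax": 0,"ay": 0,"az": 0.05,"claw": 10}
    - {"tx": 20,"ty": -53,"tz": 0,"ax": 0,"ay": 0,"az": 0.09,"claw": 10}
    - {"tx": 29,"ty": -77,"tz": 0,"ax": 0,"ay": 0,"az": 0.12,"claw": 10}
    - {"tx": 36,"ty": -97,"tz": 0,"ax": 0,"ay": 0,"az": 0.144,"claw": 10}
    - {"tx": 41,"ty": -110,"tz": 0,"ax": 0,"ay": 0,"az": 0.144,"claw": 10}
    - {"tx": 43.6,"ty": -117,"tz": 3,"ax": 0,"ay": 0,"az": 0.144,"claw": 10}
    - {"tx": 43.6,"ty": -117,"tz": 14,"ax": 0,"ay": 0,"az": 0.144,"claw": 10}
    - {"tx": 43.6,"ty": -117,"tz": 32,"ax": 0,"ay": 0,"az": 0.144,"claw": 10}
    - {"tx": 43.6,"ty": -117,"tz": 50,"ax": 0,"ay": 0,"az": 0.144,"claw": 10}
    - {"tx": 43.6,"ty": -117,"tz": 65,"ax": 0,"ay": 0,"az": 0.144,"claw": 10}
    - {"tx": 43.6,"ty": -117,"tz": 74,"ax": 0,"ay": 0,"az": 0.144,"claw": 10}
    - {"tx": 43.6,"ty": -117,"tz": 78,"ax": 0,"ay": 0,"az": 0.144,"claw": 10}

```text
time_s: 21.93
tcp_pos: [0.6074, -0.0827, 0.1371]
ee_rot: [[0.88, -0.475, -0.005], [-0.475, -0.88, -0.0], [-0.004, 0.002, -1.0]]
wrist_force: [-0.7, -0.1, -4.0]
gripper_width: 0.334
gripper_force: 30.0
```

Call:
servo_tool:
  deltas:
    - {"tx": 0,"ty": 0,"tz": 0,"ax": 0,"ay": 0,"az": 0,"claw": 10}
    - {"tx": 0,"ty": 0,"tz": 0,"ax": 0,"ay": 0,"az": 0,"claw": 10}

```text
time_s: 22.1
tcp_pos: [0.6097, -0.0822, 0.14]
ee_rot: [[0.88, -0.474, 0.001], [-0.474, -0.88, -0.0], [0.001, -0.0, -1.0]]
wrist_force: [0.2, -0.5, -2.9]
gripper_width: 0.338
gripper_force: 30.0
```

```bash
python3 mv.py .610 -.0815 .140 -28.3; python3 look.py w8 oil dish_square
```

```text
t [-0.1 -0.7  0. ] a [-0.0001 -0.0008 -0.0001] dist 1.0 [ 0.60970487 -0.08216836  0.14004339] 0.3384221541806698 22.1
oil 0.8 7181 [268 157] [359 268] [55.4146 68.642  59.3608]
dish_square 0.91 [611.3586 -81.7252] [83.9738 87.0034] 80.9
[ 0.6102 -0.0818  0.1408] [ 0.8805 -0.474   0.002 ] [  7.4193  24.8709  -7.5158   0.0133 -57.4825  54.282 ] 22.25
```

View pics/w8.png

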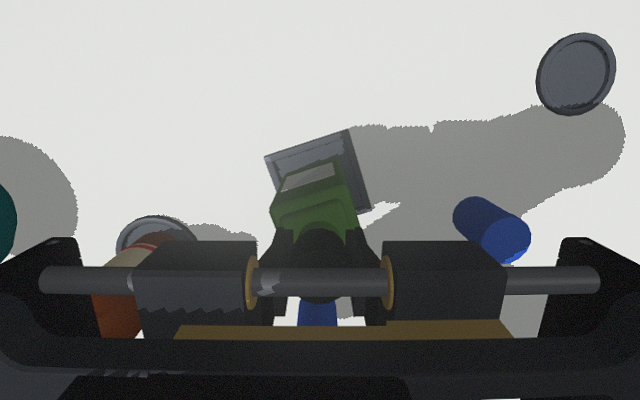

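The oil bottle is square with its dish and centred over it. Lowering.

Call:
servo_tool:
  deltas:
    - {"tx": 0,"ty": 0,"tz": 4,"ax": 0,"ay": 0,"az": 0,"claw": 10}
    - {"tx": 0,"ty": 0,"tz": 9,"ax": 0,"ay": 0,"az": 0,"claw": 10}
    - {"tx": 0,"ty": 0,"tz": 13,"ax": 0,"ay": 0,"az": 0,"claw": 10}
    - {"tx": 0,"ty": 0,"tz": 15,"ax": 0,"ay": 0,"az": 0,"claw": 10}
    - {"tx": 0,"ty": 0,"tz": 16.5,"ax": 0,"ay": 0,"az": 0,"claw": 10}
    - {"tx": 0,"ty": 0,"tz": 17.5,"ax": 0,"ay": 0,"az": 0,"claw": 10}
    - {"tx": 0,"ty": 0,"tz": 18.3,"ax": 0,"ay": 0,"az": 0,"claw": 10}
    - {"tx": 0,"ty": 0,"tz": 19,"ax": 0,"ay": 0,"az": 0,"claw": 10}
    - {"tx": 0,"ty": 0,"tz": 19,"ax": 0,"ay": 0,"az": 0,"claw": 10}

```text
time_s: 23.0
tcp_pos: [0.6099, -0.0817, 0.1213]
ee_rot: [[0.881, -0.474, 0.001], [-0.474, -0.881, -0.0], [0.001, -0.0, -1.0]]
wrist_force: [-1.4, 0.1, -0.3]
gripper_width: 0.332
gripper_force: 30.0
```

Call:
servo_tool:
  deltas:
    - {"tx": 0,"ty": 0,"tz": 0,"ax": 0,"ay": 0,"az": 0,"claw": 36}
    - {"tx": 0,"ty": 0,"tz": 0,"ax": 0,"ay": 0,"az": 0,"claw": 60}
    - {"tx": 0,"ty": 0,"tz": 0,"ax": 0,"ay": 0,"az": 0,"claw": 60}
    - {"tx": 0,"ty": 0,"tz": 0,"ax": 0,"ay": 0,"az": 0,"claw": 60}
    - {"tx": 0,"ty": 0,"tz": 0,"ax": 0,"ay": 0,"az": 0,"claw": 60}
    - {"tx": 0,"ty": 0,"tz": -10,"ax": 0,"ay": 0,"az": 0,"claw": 60}
    - {"tx": 0,"ty": 0,"tz": -30,"ax": 0,"ay": 0,"az": 0,"claw": 60}
    - {"tx": 0,"ty": 0,"tz": -55,"ax": 0,"ay": 0,"az": 0,"claw": 60}
    - {"tx": 0,"ty": 0,"tz": -80,"ax": 0,"ay": 0,"az": 0,"claw": 60}
    - {"tx": 0,"ty": 0,"tz": -105,"ax": 0,"ay": 0,"az": 0,"claw": 60}
    - {"tx": 0,"ty": 0,"tz": -122,"ax": 0,"ay": 0,"az": 0,"claw": 60}
    - {"tx": 0,"ty": 0,"tz": -130,"ax": 0,"ay": 0,"az": 0,"claw": 60}

```text
time_s: 24.0
tcp_pos: [0.6108, -0.0818, 0.2548]
ee_rot: [[0.881, -0.474, 0.006], [-0.474, -0.881, -0.0], [0.006, -0.003, -1.0]]
wrist_force: [0.2, 0.7, 0.1]
gripper_width: 0.682
gripper_force: 0.0
```

```bash
python3 mv.py .4615 -.116 .20 -52
```

```text
t [-115.7  101.    53.8] a [-0.004  -0.0052  0.4141] dist 163.0 [ 0.61083855 -0.08183241  0.25480494] 0.6819100270677088 24.0
```

Call:
servo_tool:
  deltas:
    - {"tx": -23,"ty": 20,"tz": 0,"ax": 0,"ay": 0,"az": 0.08,"claw": 62}
    - {"tx": -46,"ty": 40,"tz": 0,"ax": 0,"ay": 0,"az": 0.16,"claw": 62}
    - {"tx": -69,"ty": 60,"tz": 5,"ax": 0,"ay": 0,"az": 0.24,"claw": 62}
    - {"tx": -92,"ty": 80,"tz": 20,"ax": 0,"ay": 0,"az": 0.32,"claw": 62}
    - {"tx": -108,"ty": 94,"tz": 38,"ax": 0,"ay": 0,"az": 0.4,"claw": 62}
    - {"tx": -115,"ty": 100,"tz": 51,"ax": 0,"ay": 0,"az": 0.414,"claw": 62}
    - {"tx": -115,"ty": 100,"tz": 51,"ax": 0,"ay": 0,"az": 0.414,"claw": 62}
    - {"tx": -115,"ty": 100,"tz": 51,"ax": 0,"ay": 0,"az": 0.414,"claw": 62}

```text
time_s: 24.67
tcp_pos: [0.4608, -0.1154, 0.1997]
ee_rot: [[0.616, -0.788, -0.0], [-0.788, -0.616, -0.001], [0.0, 0.001, -1.0]]
wrist_force: [0.7, 0.6, 0.5]
gripper_width: 0.715
gripper_force: 0.0
```

```bash
python3 mv.py .4615 -.116 .033 -52; python3 look.py w9 chilli
```

```text
t [  0.9  -0.3 166.7] a [ 0.0006 -0.0002  0.0005] dist 167.0 [ 0.46075221 -0.11541405  0.19970676] 0.7147365929960547 24.6667
chilli 0.65 1222 [219 206] [268 255] [148.8101 100.6334  82.7529]
chilli 0.64 1456 [359 197] [407 246] [101.8798  78.3221  90.6758]
chilli 0.57 1736 [295 152] [339 203] [203.2569 208.6066 208.5818]
[ 0.4625 -0.1151  0.2006] [ 0.6162 -0.7876  0.0017] [  5.6332   8.5282 -21.696    0.0415 -59.65    32.3867] 24.7667
```

View pics/w9.png

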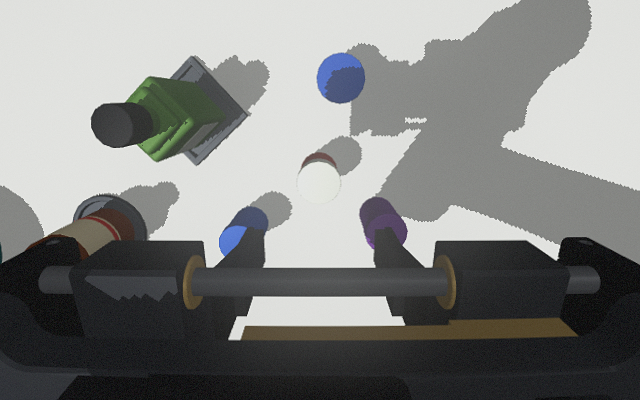

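The white chilli lid is at (319,182), with the blue and purple jars on either side of the fingers. I'll check finger clearance.

Run:
```python
from h import *
np.set_printoptions(precision=4,suppress=True)
M7=np.load('w7.npy');M9=np.load('w9.npy')
c=px2w('wrist',(319,182),.064,M9)[0]; print('chilli',c)
J=px2w('wrist',[(88,80),(182,168),(240,61)],.064,M7); print(J)
for a in (-60,-52,-45,-40,-35):
    p=np.radians(a);X=np.array([np.cos(p),np.sin(p)]);Y=np.array([np.sin(p),-np.cos(p)])
    print(a,[((j-c)[:2]@X*1000,(j-c)[:2]@Y*1000) for j in J])
```

```text
chilli [ 0.4621 -0.1161  0.064 ]
[[ 0.4864 -0.0141  0.064 ]
 [ 0.377  -0.1181  0.064 ]
 [ 0.5052 -0.2019  0.064 ]]
-60 [(np.float64(-76.1822272042327), np.float64(-72.07956318729262)), (np.float64(-40.856105177356504), np.float64(74.70763794012049)), (np.float64(95.80926139568986), np.float64(5.521136655147234))]
-52 [(np.float64(-65.40929068134456), np.float64(-81.98060663127357)), (np.float64(-50.85579000781169), np.float64(68.29451749252429)), (np.float64(94.10845854074498), np.float64(18.801477341882578))]
-45 [(np.float64(-54.93081704524813), np.float64(-89.34092292902352)), (np.float64(-58.799726665917994), np.float64(61.58769877880386)), (np.float64(91.11566466281133), np.float64(30.130270032088205))]
-40 [(np.float64(-46.93521420668354), np.float64(-93.78848990383081)), (np.float64(-63.94369758501703), np.float64(56.228605140188506)), (np.float64(88.1429159863639), np.float64(37.956868687672745))]
-35 [(np.float64(-38.58240604774891), np.float64(-97.5222698394314)), (np.float64(-68.60101835523383), np.float64(50.44157786469627)), (np.float64(84.49934649711244), np.float64(45.494592653560154))]
```

Call:
servo_tool:
  deltas:
    - {"tx": 0.8,"ty": 0,"tz": 20,"ax": 0,"ay": 0,"az": 0,"claw": 62}
    - {"tx": 0.8,"ty": 0,"tz": 50,"ax": 0,"ay": 0,"az": 0,"claw": 62}
    - {"tx": 0.8,"ty": 0,"tz": 80,"ax": 0,"ay": 0,"az": 0,"claw": 62}
    - {"tx": 0.8,"ty": 0,"tz": 110,"ax": 0,"ay": 0,"az": 0,"claw": 62}
    - {"tx": 0.8,"ty": 0,"tz": 135,"ax": 0,"ay": 0,"az": 0,"claw": 62}
    - {"tx": 0.8,"ty": 0,"tz": 153,"ax": 0,"ay": 0,"az": 0,"claw": 62}
    - {"tx": 0.8,"ty": 0,"tz": 163,"ax": 0,"ay": 0,"az": 0,"claw": 62}
    - {"tx": 0.8,"ty": 0,"tz": 167,"ax": 0,"ay": 0,"az": 0,"claw": 62}
    - {"tx": 0.8,"ty": 0,"tz": 167,"ax": 0,"ay": 0,"az": 0,"claw": 62}

```text
time_s: 25.52
tcp_pos: [0.4623, -0.1156, 0.0319]
ee_rot: [[0.616, -0.788, -0.001], [-0.788, -0.616, -0.0], [-0.0, 0.001, -1.0]]
wrist_force: [-0.4, 0.1, -0.1]
gripper_width: 0.712
gripper_force: 0.0
```

Call:
servo_tool:
  deltas:
    - {"tx": 0,"ty": 0,"tz": 0,"ax": 0,"ay": 0,"az": 0,"claw": 25}
    - {"tx": 0,"ty": 0,"tz": 0,"ax": 0,"ay": 0,"az": 0,"claw": 25}
    - {"tx": 0,"ty": 0,"tz": 0,"ax": 0,"ay": 0,"az": 0,"claw": 25}
    - {"tx": 0,"ty": 0,"tz": 0,"ax": 0,"ay": 0,"az": 0,"claw": 25}
    - {"tx": 0,"ty": 0,"tz": 0,"ax": 0,"ay": 0,"az": 0,"claw": 25}
    - {"tx": 0,"ty": 0,"tz": 0,"ax": 0,"ay": 0,"az": 0,"claw": 25}
    - {"tx": 0,"ty": 0,"tz": 0,"ax": 0,"ay": 0,"az": 0,"claw": 25}

```text
time_s: 26.1
tcp_pos: [0.462, -0.1159, 0.0333]
ee_rot: [[0.616, -0.788, 0.002], [-0.788, -0.616, -0.0], [0.001, -0.001, -1.0]]
wrist_force: [0.1, -0.3, 5.5]
gripper_width: 0.489
gripper_force: 30.0
```

```bash
python3 mv.py .589 -.337 .133 -52
```

```text
t [252.5  36.  -99.4] a [-0.0012 -0.0011  0.0002] dist 274.0 [ 0.46200123 -0.1158767   0.03332053] 0.4891386767347515 26.1
```

Call:
servo_tool:
  deltas:
    - {"tx": 0,"ty": 0,"tz": -6,"ax": 0,"ay": 0,"az": 0,"claw": 25}
    - {"tx": 0,"ty": 0,"tz": -20,"ax": 0,"ay": 0,"az": 0,"claw": 25}
    - {"tx": 0,"ty": 0,"tz": -45,"ax": 0,"ay": 0,"az": 0,"claw": 25}
    - {"tx": 0,"ty": 0,"tz": -70,"ax": 0,"ay": 0,"az": 0,"claw": 25}
    - {"tx": 4,"ty": 1,"tz": -90,"ax": 0,"ay": 0,"az": 0,"claw": 25}
    - {"tx": 15,"ty": 2,"tz": -100,"ax": 0,"ay": 0,"az": 0,"claw": 25}
    - {"tx": 35,"ty": 5,"tz": -100,"ax": 0,"ay": 0,"az": 0,"claw": 25}
    - {"tx": 63,"ty": 9,"tz": -100,"ax": 0,"ay": 0,"az": 0,"claw": 25}
    - {"tx": 93,"ty": 13,"tz": -100,"ax": 0,"ay": 0,"az": 0,"claw": 25}
    - {"tx": 123,"ty": 17,"tz": -100,"ax": 0,"ay": 0,"az": 0,"claw": 25}
    - {"tx": 153,"ty": 22,"tz": -100,"ax": 0,"ay": 0,"az": 0,"claw": 25}
    - {"tx": 183,"ty": 26,"tz": -100,"ax": 0,"ay": 0,"az": 0,"claw": 25}

```text
time_s: 27.1
tcp_pos: [0.5533, -0.2771, 0.132]
ee_rot: [[0.615, -0.788, -0.002], [-0.788, -0.615, 0.001], [-0.002, 0.001, -1.0]]
wrist_force: [0.9, 1.2, -0.9]
gripper_width: 0.488
gripper_force: 30.0
```

Call:
servo_tool:
  deltas:
    - {"tx": 26,"ty": 4,"tz": 0,"ax": 0,"ay": 0,"az": 0,"claw": 25}
    - {"tx": 47,"ty": 7,"tz": 3,"ax": 0,"ay": 0,"az": 0,"claw": 25}
    - {"tx": 61,"ty": 9,"tz": 12,"ax": 0,"ay": 0,"az": 0,"claw": 25}
    - {"tx": 68,"ty": 10,"tz": 25,"ax": 0,"ay": 0,"az": 0,"claw": 25}
    - {"tx": 70,"ty": 10,"tz": 40,"ax": 0,"ay": 0,"az": 0,"claw": 25}
    - {"tx": 70,"ty": 10,"tz": 55,"ax": 0,"ay": 0,"az": 0,"claw": 25}
    - {"tx": 70,"ty": 10,"tz": 65,"ax": 0,"ay": 0,"az": 0,"claw": 25}
    - {"tx": 70,"ty": 10,"tz": 70,"ax": 0,"ay": 0,"az": 0,"claw": 25}
    - {"tx": 70,"ty": 10,"tz": 70,"ax": 0,"ay": 0,"az": 0,"claw": 25}
    - {"tx": 70,"ty": 10,"tz": 70,"ax": 0,"ay": 0,"az": 0,"claw": 25}

```text
time_s: 27.93
tcp_pos: [0.5888, -0.3372, 0.0627]
ee_rot: [[0.616, -0.788, -0.0], [-0.788, -0.616, -0.0], [0.0, 0.0, -1.0]]
wrist_force: [-0.2, -0.2, -1.2]
gripper_width: 0.488
gripper_force: 30.0
```

```bash
python3 mv.py .589 -.337 .036 -52; python3 look.py w10 chilli dish_small_round
```

```text
t [ 0.  -0.3 26.7] a [ 0.0002 -0.0001  0.0004] dist 27.0 [ 0.5887803  -0.33715556  0.06272076] 0.48757371780716835 27.9333
chilli 0.62 5685 [275 195] [363 267] [104.1638 109.6294 116.099 ]
dish_small_round 0.73 [ 749.6274 -222.1454] [ 90.3691 140.7405] 21.4
dish_small_round 0.71 [ 596.1776 -343.2337] [70.9591 54.527 ] 41.4
[ 0.5894 -0.3375  0.0638] [ 0.6158 -0.7879  0.0019] [-16.182   34.8337  -2.1989   0.0134 -52.8437  54.1856] 28.0833
```

View pics/w10.png

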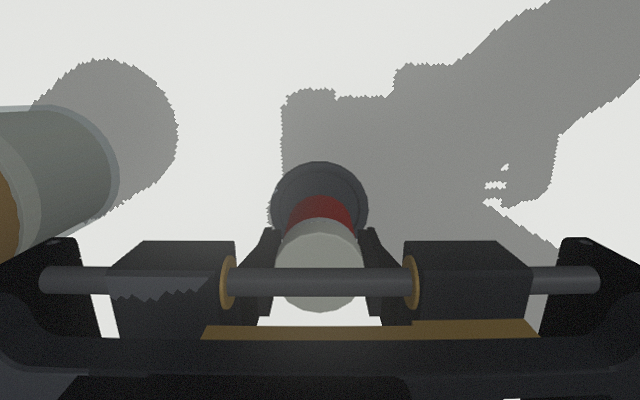

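The chilli and its dish are both centred at column 319, and the dish's far edge is where it should be. Lowering.

Call:
servo_tool:
  deltas:
    - {"tx": 0,"ty": 0,"tz": 5,"ax": 0,"ay": 0,"az": 0,"claw": 25}
    - {"tx": 0,"ty": 0,"tz": 12,"ax": 0,"ay": 0,"az": 0,"claw": 25}
    - {"tx": 0,"ty": 0,"tz": 18,"ax": 0,"ay": 0,"az": 0,"claw": 25}
    - {"tx": 0,"ty": 0,"tz": 22,"ax": 0,"ay": 0,"az": 0,"claw": 25}
    - {"tx": 0,"ty": 0,"tz": 24,"ax": 0,"ay": 0,"az": 0,"claw": 25}
    - {"tx": 0,"ty": 0,"tz": 25.5,"ax": 0,"ay": 0,"az": 0,"claw": 25}
    - {"tx": 0,"ty": 0,"tz": 26.5,"ax": 0,"ay": 0,"az": 0,"claw": 25}
    - {"tx": 0,"ty": 0,"tz": 27,"ax": 0,"ay": 0,"az": 0,"claw": 25}
    - {"tx": 0,"ty": 0,"tz": 27,"ax": 0,"ay": 0,"az": 0,"claw": 25}

```text
time_s: 28.83
tcp_pos: [0.5886, -0.3377, 0.0366]
ee_rot: [[0.616, -0.788, 0.0], [-0.788, -0.616, -0.001], [0.0, 0.0, -1.0]]
wrist_force: [-4.2, 0.5, 4.6]
gripper_width: 0.49
gripper_force: 30.0
```

Call:
servo_tool:
  deltas:
    - {"tx": 0,"ty": 0,"tz": 0.2,"ax": 0,"ay": 0,"az": 0,"claw": 48}
    - {"tx": 0,"ty": 0,"tz": 0.2,"ax": 0,"ay": 0,"az": 0,"claw": 62}
    - {"tx": 0,"ty": 0,"tz": 0.2,"ax": 0,"ay": 0,"az": 0,"claw": 62}
    - {"tx": 0,"ty": 0,"tz": 0.2,"ax": 0,"ay": 0,"az": 0,"claw": 62}
    - {"tx": 0,"ty": 0,"tz": -8,"ax": 0,"ay": 0,"az": 0,"claw": 62}
    - {"tx": 0,"ty": 0,"tz": -28,"ax": 0,"ay": 0,"az": 0,"claw": 62}
    - {"tx": 0,"ty": 0,"tz": -60,"ax": 0,"ay": 0,"az": 0,"claw": 62}
    - {"tx": 0,"ty": 0,"tz": -95,"ax": 0,"ay": 0,"az": 0,"claw": 62}
    - {"tx": 0,"ty": 0,"tz": -130,"ax": 0,"ay": 0,"az": 0,"claw": 62}
    - {"tx": 0,"ty": 0,"tz": -165,"ax": 0,"ay": 0,"az": 0,"claw": 62}
    - {"tx": 0,"ty": 0,"tz": -200,"ax": 0,"ay": 0,"az": 0,"claw": 62}
    - {"tx": 0,"ty": 0,"tz": -235,"ax": 0,"ay": 0,"az": 0,"claw": 62}

```text
time_s: 29.83
tcp_pos: [0.5885, -0.3372, 0.2731]
ee_rot: [[0.616, -0.788, 0.001], [-0.788, -0.616, -0.0], [0.001, -0.001, -1.0]]
wrist_force: [1.0, 0.3, -0.5]
gripper_width: 0.71
gripper_force: 0.0
```

```bash
python3 mv.py .46 0 .37 0
python3 - <<'E'
from h import *
cv2.imwrite('pics/top1.png',cv2.resize(capture('top')[90:285,180:460],None,fx=2.85,fy=2.85,interpolation=cv2.INTER_CUBIC))
E
```

```text
t [-344.8 -106.4  -97.1] a [-2.000e-04 -1.100e-03 -9.077e-01] dist 374.0 [ 0.58845077 -0.33724272  0.27314921] 0.7100893446232918 29.8333
```

View pics/top1.png

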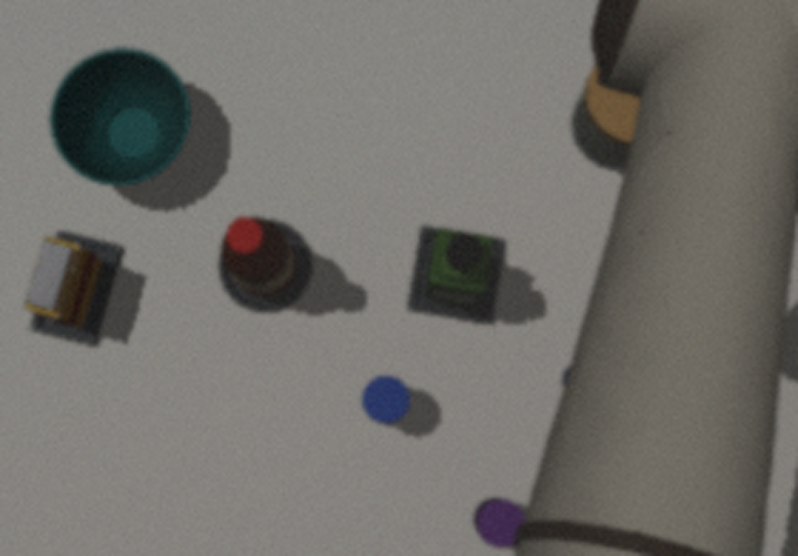

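The top view shows fish, oil and tin upright in their dishes, with the bowl undisturbed; the arm hides the chilli. I'll check the chilli and the others numerically.

```bash
python3 look.py w11 dish_small_round chilli
python3 - <<'E'
from h import *
np.set_printoptions(precision=4,suppress=True)
w=cv2.imread('pics/w11.png').astype(int);M=np.load('w11.npy')
b,g,r=[w[...,i] for i in range(3)]
p=w2px('wrist',[.589,-.337,.03],M)[0].astype(int);print(p)
k=np.zeros(w.shape[:2],np.uint8);cv2.circle(k,tuple(int(v) for v in p),60,1,-1)
d=((r+g+b<360)&(abs(r-b)<40)).astype(np.uint8)*k
whole=d|(((r>1.5*g)).astype(np.uint8)*k)
# lid: bright blob enclosed by the dish disc
cs=max(cv2.findContours(whole,0,1)[0],key=cv2.contourArea); P=px2w('wrist',cs.reshape(-1,2),.006,M)[:,:2]*1000
print('dish',cv2.minEnclosingCircle(P.astype(np.float32)))
f=np.zeros_like(k);cv2.drawContours(f,[cs],-1,1,-1); l=f&((r+g+b>400)).astype(np.uint8)
cl=max(cv2.findContours(l,0,1)[0],key=cv2.contourArea); Q=px2w('wrist',cl.reshape(-1,2),.067,M)[:,:2]*1000
print('lid',cv2.minEnclosingCircle(Q.astype(np.float32)))
t=capture('top').astype(int); tb,tg,tr=[t[...,i] for i in range(3)]
m=((tr>1.8*tg)&(tr>90)).astype(np.uint8); c=max(cv2.findContours(m[150:200,250:300].copy(),0,1)[0],key=cv2.contourArea)
print('fishcap top',px2w('top',np.array(cv2.minEnclosingCircle(c)[0])+[250,150],.166))
E
```

```text
dish_small_round 0.81 [ 595.5282 -341.8115] [72.2384 55.4995] 41.2
chilli 0.94 1093 [304 150] [337 189] [179.8701 187.1446 185.7667]
chilli 0.85 447 [296 249] [323 268] [91.8591 74.4072 69.4072]
[ 0.5891 -0.3373  0.2724] [ 0.6154 -0.7882  0.0027] [-16.1941  25.8796  13.5762  -0.0267 -77.4883  54.1828] 30.0333
[320 166]
dish ((588.19189453125, -338.0013122558594), 37.302391052246094)Traceback (most recent call last):
  File "<stdin>", line 13, in <module>
ValueError: max() iterable argument is empty
```

Run:
```python
from h import *
np.set_printoptions(precision=4,suppress=True)
M=np.load('w11.npy'); print('lid',px2w('wrist',(320.5,171.5),.067,M))
w=cv2.imread('pics/w11.png'); print(w[145:195:4,320].sum(1), 'expected px of upright centred lid',w2px('wrist',[.589,-.337,.067],M))
t=capture('top').astype(int); g,r=t[...,1],t[...,2]
m=((r>1.8*g)&(r>80)).astype(np.uint8); m[:150]=0;m[205:]=0;m[:,:245]=0;m[:,300:]=0
print('fish cap top',px2w('top',np.argwhere(m).mean(0)[::-1],.166),m.sum())
```

```text
lid [[ 0.5897 -0.3374  0.067 ]]
[290 240 249 609 602 611 616 605 609 608 606 603 601] expected px of upright centred lid [[320.7512 172.1234]]
fish cap top [[0.6162 0.1041 0.166 ]] 114
```

Call:
servo_tool:
  deltas:
    - {"tx": -25,"ty": -8,"tz": -8,"ax": 0,"ay": 0,"az": -0.1,"claw": 62}
    - {"tx": -55,"ty": -17,"tz": -16,"ax": 0,"ay": 0,"az": -0.2,"claw": 62}
    - {"tx": -90,"ty": -27,"tz": -24,"ax": 0,"ay": 0,"az": -0.3,"claw": 62}
    - {"tx": -125,"ty": -38,"tz": -32,"ax": 0,"ay": 0,"az": -0.4,"claw": 62}
    - {"tx": -160,"ty": -49,"tz": -40,"ax": 0,"ay": 0,"az": -0.5,"claw": 62}
    - {"tx": -195,"ty": -60,"tz": -50,"ax": 0,"ay": 0,"az": -0.6,"claw": 62}
    - {"tx": -230,"ty": -71,"tz": -60,"ax": 0,"ay": 0,"az": -0.7,"claw": 62}
    - {"tx": -265,"ty": -82,"tz": -70,"ax": 0,"ay": 0,"az": -0.8,"claw": 62}
    - {"tx": -300,"ty": -93,"tz": -80,"ax": 0,"ay": 0,"az": -0.9,"claw": 62}
    - {"tx": -330,"ty": -102,"tz": -90,"ax": 0,"ay": 0,"az": -0.908,"claw": 62}
    - {"tx": -345,"ty": -106,"tz": -97,"ax": 0,"ay": 0,"az": -0.908,"claw": 62}
    - {"tx": -345,"ty": -106,"tz": -97,"ax": 0,"ay": 0,"az": -0.908,"claw": 62}

```text
time_s: 31.08
tcp_pos: [0.459, 0.0019, 0.368]
ee_rot: [[1.0, 0.005, 0.001], [0.005, -1.0, 0.001], [0.001, -0.001, -1.0]]
wrist_force: [-0.2, -0.4, 0.2]
gripper_width: 0.715
gripper_force: 0.0
```

Call:
servo_tool:
  deltas:
    - {"tx": 0,"ty": 0,"tz": 0,"ax": 0,"ay": 0,"az": 0,"claw": 62}
    - {"tx": 0,"ty": 0,"tz": 0,"ax": 0,"ay": 0,"az": 0,"claw": 62}
    - {"tx": 0,"ty": 0,"tz": 0,"ax": 0,"ay": 0,"az": 0,"claw": 62}

```text
time_s: 31.33
tcp_pos: [0.4598, -0.001, 0.3662]
ee_rot: [[1.0, -0.001, -0.003], [-0.001, -1.0, -0.001], [-0.003, 0.001, -1.0]]
wrist_force: [0.5, -0.2, -0.4]
gripper_width: 0.714
gripper_force: 0.0
```

```bash
python3 look.py w12
python3 - <<'E'
from h import *
np.set_printoptions(precision=1,suppress=True)
M=np.load('w12.npy'); w=cv2.imread('pics/w12.png').astype(int)
for l,z,e in [('fish_sauce',.168,(.6195,.1045)),('oil',.153,(.61,-.0818)),('tin',.095,(.5993,.2896)),('chilli',.067,(.589,-.337))]:
    p=w2px('wrist',[[*e,z],[*e,.003]],M)
    for r in trace(l,'wrist'):
        ys,xs=np.nonzero(r['mask']); 
        if np.hypot(xs.mean()-p[:,0].mean(),ys.mean()-p[:,1].mean())<40: print(l,r['confidence'],'exp top',p[0],'foot',p[1],'bbox',xs.min(),xs.max(),ys.min(),ys.max())
b,g,r=[w[...,i] for i in range(3)]
m=((r>1.9*g)&(r>140)); p=w2px('wrist',[.6195,.1045,.168],M)[0]
yy,xx=np.indices(m.shape); m&=np.hypot(xx-p[0],yy-p[1])<40; print('cap',np.argwhere(m).mean(0)[::-1],px2w('wrist',np.argwhere(m).mean(0)[::-1],.166,M)*1000)
p=w2px('wrist',[.61,-.0818,.153],M)[0]; m=(g<70)&(abs(g-r)<15)&(np.hypot(xx-p[0],yy-p[1])<22); print('oilcap',np.argwhere(m).mean(0)[::-1],px2w('wrist',np.argwhere(m).mean(0)[::-1],.15,M)*1000)
E
```

```text
[ 0.4599 -0.0011  0.3663] [ 1.     -0.0014 -0.0025] [ 20.1926   1.3753  -5.778   -0.0056 -82.9959  69.7252] 31.3833
fish_sauce 0.97 exp top [217.6  19.6] foot [250.4  45.2] bbox 205 269 6 65
oil 0.72 exp top [393.4  32.1] foot [371.3  51.6] bbox 351 405 18 73
tin 0.91 exp top [95.2 53.3] foot [134.2  60.9] bbox 85 146 24 86
chilli 0.79 exp top [559.1  64.4] foot [530.3  68.2] bbox 519 572 49 81
cap [217.6  20. ] [[619.6 105.1 166. ]]
oilcap [389.6  35.8] [[606.8 -78.5 150. ]]
```

```bash
python3 -c "
from station import *
print(finish_job())"
```

```text
the job is handed in; nothing more can be done
None
```

I put all four containers upright in their matching dishes and handed the job in at about 31 s; the final camera checks showed each one centred, but I was given no pass/fail verdict.

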